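# Clear the lab bench and start the dish imager

## Robot

A 6-joint arm with a two-finger parallel gripper is mounted at the origin on the work surface. World frame = base frame: x ahead of the robot, y to its left, z up, the work surface at z = 0. Lengths are in m, angles in degrees, forces in N, time in s.
With the tool pointing down it reaches from about 0.4 to 0.825 m from the base axis. Payload 7 kg.
Tool frame: the origin (TCP) lies at the very end of the fingers, on their centre line; the grasp point (between the pads) lies 19 mm behind it (r.grasp_offset is the z of the grasp point in the tool frame, in m); z points along the fingers, y is the direction in which the jaws open and shut (so a half turn about z gives the same grasp; the last joint's range is limited). The gripper opens to 88 mm and grips with 3 to 60 N. Pads are 19 mm wide; open, the fingers measure 130 mm over their backs; the gripper's body (78 mm by 193 mm) begins 47 mm behind the grasp point.
Start: joints at [91.163, 20.546, 0.682, 0, -70.136, -16.507], TCP at [0.179, 0.651, 0.227] pointing down, gripper open.
Joint ranges: [-176.03, 176.03], [-82.01, 121.73], [-58.28, 71.71], [-173.87, 95.51], [-174.79, -0.11], [-173.66, 173.66]. Speed limits (degrees/s): [136.94, 136.94, 172.46, 180, 180, 180].

## Interface

Orientations are given as [roll, pitch, yaw] about the fixed x, y, z axes, in that order (R = Rz(yaw) Ry(pitch) Rx(roll)).
In Python, from plant import r gives the robot as it stands.
- The arm moves only by the tool carry_out, never from a script. Its argument "plan" is a list of rows, each a list of 6 numbers: the shift along the world's x, y, z in m, then the turn, a rotation vector about the world's x, y, z in rad. In form: [[tx, ty, tz, wx, wy, wz], ...]. A call has 1 to 12 rows; each row shifts and turns the pose as measured when the row begins; what a row does not reach is not made up. A row lasts 1/12 s, in which the tool goes at most 41.7 mm and 7.16 degrees, less where a joint would pass 70% of its speed; a pose out of reach is approached as far as the arm can. A call with a gripper value outside its range is refused whole. "fingers" is the closure, from -1 (fully open) to 1 (shut), set as the call begins (left out, the last holds). The fingers move at their own pace and stop on an object; "force" is the grip in N (left out, the last holds). Time passes only in rows, so rows that do not move let the fingers close. It gives the time, the measured TCP pose, the force and the opening at its end, in the units of the state.
- r.get_state(): the state, without advancing time (a new reading comes with each control period).
- r.capture(name): name is "scene" or "top"; returns the picture (384x512x3 uint8, red, green, blue); there is no depth.
- r.camera_model(name): a dict with "fov_y" (degrees; the focal length in pixels is half the picture's height over the tangent of half this angle, whatever the lens; pixels are square), "cx", "cy" (the principal point, pixels), "R" (3x3) and "t" (3): a world point X has camera coordinates R X + t. Camera axes: x right, y down, z forward; pixel columns grow to the right and rows downward; lengths in m; the calibration is good to about 2 mm. A picture is of the moment at which its call begins. camera_model takes no time and is no camera call.
- r.close_job(): hands the job in, once; it reports no verdict.
The state is a dict: "time_s": time; "joints": joint angles; "qd": joint speeds; "joint_torque": joint torques, N m; "tcp_pos": TCP position; "eef_rot": TCP orientation; "contact_force": force on the tool from outside, world axes, zero at the start; "moment": the same for the moment, N m; "gripper_width": finger opening in m.
Only numpy, scipy, OpenCV 4.12 (cv2) and the standard library are available. Lean on these libraries where they do the work, as an engineer would, in place of code of your own. Each camera call takes 0.05 s, during which the arm holds its last target.

## Task

Set this bench up for the imaging run: press every tool lying out fully home in the cutout of its own shape in the foam tray, and lay each culture dish flat on the imager stage, one to a marked place, centred on the mark between the stops. When all of that is in place, press the green start button fully down and let it go. Leave the bottle, the beaker and the tip box where they stand.

Things in the scene. Friction and masses are not known exactly. Their poses are not given: they have to be found in the camera images.
- spanner_mid (a point): centre of the tool, half-way through its 22 mm thickness; x along the tool; about 140 g; either face may be up. Open-ended steel spanner with a teal sleeve: handle 20 mm wide from x = -70 to 20 mm, jaw 46 mm wide from x = 20 to 68 mm. Grip across y at x = 0 (20 mm wide). May be absent.
- tkey_mid (a point): centre of the tool, half-way through its 22 mm thickness; x along the tool; about 140 g; either face may be up. T-handled key: aluminium stem 20 mm wide from x = -75 to 45 mm, red crossbar 60 mm wide from x = 45 to 66 mm. Grip across y at x = 0 (20 mm wide). May be absent.
- scoop_mid (a point): centre of the tool, half-way through its 22 mm thickness; x along the tool; about 140 g; either face may be up. White weighing scoop: handle 20 mm wide from x = -78 to 10 mm, square bowl 42 mm wide from x = 10 to 68 mm. Grip across y just behind the bowl, at x = -10 to 0 mm (20 mm wide). May be absent.
- pliers_mid (a point): centre of the tool, half-way through its 22 mm thickness; x along the tool; about 140 g; either face may be up. Pliers: two purple handles 44 mm wide over both from x = -74 to -22 mm, dark pivot block 24 mm wide to x = 22 mm, nose 14 mm wide to x = 72 mm. Grip across y at x = 0 (24 mm wide). May be absent.
- recess_spanner (a point): spanner: cutout: this point is the centre of its green floor, 10 mm above the table. The tool seats with its centre 11 mm straight above this point and its x axis along this x axis (NOT reversed). Cutout 12 mm deep (foam top 22 mm above the table), 2.2 mm clearance round the tool. Grey foam insert 176 x 72 mm, fixed.
- recess_tkey (a point): tkey: cutout: this point is the centre of its green floor, 10 mm above the table. The tool seats with its centre 11 mm straight above this point and its x axis along this x axis (NOT reversed). Cutout 12 mm deep (foam top 22 mm above the table), 2.2 mm clearance round the tool. Grey foam insert 176 x 72 mm, fixed.
- recess_scoop (a point): scoop: cutout: this point is the centre of its green floor, 10 mm above the table. The tool seats with its centre 11 mm straight above this point and its x axis along this x axis (NOT reversed). Cutout 12 mm deep (foam top 22 mm above the table), 2.2 mm clearance round the tool. Grey foam insert 176 x 72 mm, fixed.
- recess_pliers (a point): pliers: cutout: this point is the centre of its green floor, 10 mm above the table. The tool seats with its centre 11 mm straight above this point and its x axis along this x axis (NOT reversed). Cutout 12 mm deep (foam top 22 mm above the table), 2.2 mm clearance round the tool. Grey foam insert 176 x 72 mm, fixed.
- tray: white tray 190 x 304 mm, fixed, origin under its centre; holds the four foam inserts side by side along its y, 72 mm apart, in shuffled order, some turned end for end. A finger channel 46 mm wide in x, as deep as the cutouts, runs along y through the middle (x = 0) of all inserts: fingers can go down in it on both sides of a tool's middle.
- dish_a_mid (a point): culture dish, closed disc 60 mm diameter, 18 mm high, 60 g, red with a pale lid rim; this point is its centre, 9 mm above its underside; z is its axis; either face may be up.
- dish_b_mid (a point): culture dish, closed disc 60 mm diameter, 18 mm high, 60 g, yellow with a pale lid rim; this point is its centre, 9 mm above its underside; z is its axis; either face may be up.
- place_a (a point): marked place (ring and cross): centre, on the stage surface 30 mm above the table. Two orange stop rails stand either side in y: inner faces 34.5 mm from the centre, 70 mm long along x, 8 mm high and wide. Open at both x ends, where fingers fit; along x the ring (65 mm outside) shows the centre.
- place_b (a point): marked place (ring and cross): centre, on the stage surface 30 mm above the table. Two orange stop rails stand either side in y: inner faces 34.5 mm from the centre, 70 mm long along x, 8 mm high and wide. Open at both x ends, where fingers fit; along x the ring (65 mm outside) shows the centre.
- imager: white flat-bed dish imager, 220 mm in x, 176 mm in y with its console, 30 mm high, fixed; origin under the middle of the stage, the two places 52 mm either side of it along its x
- start_top (a point): centre of the top of the green start button (28 mm diameter), on the grey console along the imager's +y side; pressed straight down
- start (a joint): travel of the start button in m: 0 up, 0.006 fully down; a spring, 5 N at full travel, brings it back up
- reagent: bystander: white reagent bottle with purple cap, 54 mm diameter, 110 mm high, origin under its centre
- beaker: bystander: glass beaker, 68 mm diameter, 85 mm high, origin under its centre
- tipbox: bystander: blue pipette-tip box 85 x 120 x 56 mm, origin under its centre
Things that resemble listed ones, but are neither listed nor needed, are in the scene too. What is shaped like the part that bears pliers_mid but orange is not meant.

How it is judged:
By the outcome, as a careful person would: the job done as asked, in the order asked, and still so for the second after the job is handed in, with the robot touching nothing.
Of spanner, tkey, scoop, pliers only 3 to 4 are there at a start; the rules pass over those that are not, and their reading is None.
At some moment in a run one of spanner, tkey, scoop, pliers, dish_a, dish_b may be knocked a few centimetres aside while the robot is not near it.
Once in a run the grip may slacken for a moment while it holds something.
It also fails if it takes over 210 s, if anything falls off the work surface, if the arm or the gripper's body presses on something with over 40 N, if the wrist force passes 120 N, or if a joint passes its speed limit or range.

## Working session

There is one attempt and no reset: what is moved stays moved. The work goes in short steps, Python scripts to look and compute and a tool call to move; the robot and the scene stay as the last step left them, time stands still between calls to the robot, and variables do not carry over. Pictures are saved under pics/ and viewed, and the job is handed in when it is done.

Besides the shell and the picture viewer there is one more tool, called after "Call:" as name(argument=value, ...), one argument or row to a line, values as JSON. carry_out: Moves the arm, as the interface text tells. Its arguments: {"type":"object","properties":{"plan":{"type":"array"},"fingers":{"type":"number"},"force":{"type":"number"}},"required":["plan"]}

```bash
ls; mkdir -p pics; python3 - <<'E'
from plant import r
import cv2,numpy as np
for n in("scene","top"):
    im=r.capture(n); cv2.imwrite(f"pics/{n}0.png",im[:,:,::-1])
    m=r.camera_model(n); print(n,m)
print(r.get_state(), r.grasp_offset)
E
```

```text
pics
scene {'fov_y': 43.88244946417165, 'cx': 257.87957318861044, 'cy': 193.08570723958377, 'R': array([[-0.63166511,  0.77519857,  0.00814692],
       [ 0.61514777,  0.50758899, -0.6032799 ],
       [-0.471797  , -0.3760593 , -0.79748792]]), 't': array([ 0.42164279, -0.2027031 ,  1.95006072])}
top {'fov_y': 56.6504825122651, 'cx': 259.558807069823, 'cy': 192.07210047437678, 'R': array([[ 0.0260733 , -0.99964089,  0.00618669],
       [-0.98774191, -0.02671476, -0.15379286],
       [ 0.15390291, -0.00210096, -0.98808374]]), 't': array([-0.12174866,  0.5173934 ,  1.37994314])}
{'time_s': 0.1, 'joints': array([ 9.11644535e+01,  2.05890275e+01,  6.40340274e-01, -1.72933568e-02,
       -7.01359303e+01, -1.65089848e+01]), 'qd': array([-0.12633815, -0.12887786,  0.09960329, -0.02230052, -0.05015992,
        0.09620629]), 'joint_torque': array([-1.44786747e-03, -5.84162128e+01,  2.93752402e+01,  7.01555774e+00,
        1.01444384e-02, -4.80595770e-05]), 'tcp_pos': array([0.17850943, 0.6505274 , 0.22570863]), 'eef_rot': array([ 1.79914251e+02, -8.46002220e-03, -1.53504131e+01]), 'contact_force': array([ 0.23986829,  0.64591782, -0.02693842]), 'moment': array([ 0.0632217 , -0.0201912 ,  0.04142429]), 'gripper_width': 0.08753583213724378} -0.0188
```

View pics/scene0.png

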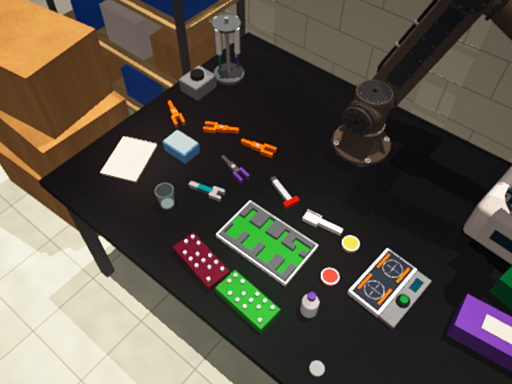

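View pics/top0.png

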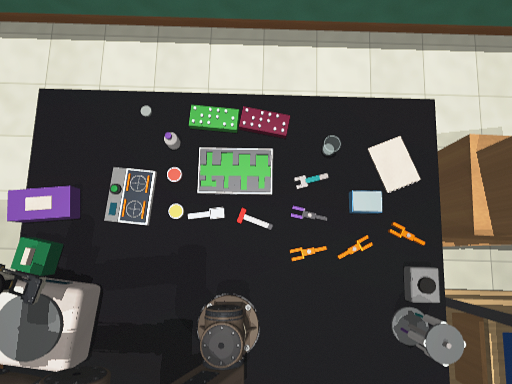

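```bash
cat > h.py <<'E'
import cv2,numpy as np
def P(m,X):
    X=np.atleast_2d(X); c=X@m['R'].T+m['t']; f=192/np.tan(np.radians(m['fov_y']/2))
    return np.c_[f*c[:,0]/c[:,2]+m['cx'], f*c[:,1]/c[:,2]+m['cy']]
def U(m,px,z):
    px=np.atleast_2d(px).astype(float); f=192/np.tan(np.radians(m['fov_y']/2))
    d=np.c_[(px[:,0]-m['cx'])/f,(px[:,1]-m['cy'])/f,np.ones(len(px))]@m['R']
    o=-m['R'].T@m['t']; s=(z-o[2])/d[:,2]
    return o+s[:,None]*d
def crop(im,x0,y0,x1,y1,k,name,grid=10):
    c=cv2.resize(im[y0:y1,x0:x1,::-1],None,fx=k,fy=k,interpolation=cv2.INTER_CUBIC)
    for x in range((x0+grid-1)//grid*grid,x1,grid):
        cv2.line(c,(int((x-x0+.5)*k),0),(int((x-x0+.5)*k),6),(255,255,255),1); cv2.putText(c,str(x),(int((x-x0+.5)*k)-10,16),0,.35,(255,255,0),1)
    for y in range((y0+grid-1)//grid*grid,y1,grid):
        cv2.line(c,(0,int((y-y0+.5)*k)),(6,int((y-y0+.5)*k)),(255,255,255),1); cv2.putText(c,str(y),(8,int((y-y0+.5)*k)+4),0,.35,(255,255,0),1)
    cv2.imwrite('pics/'+name,c)
E
python3 - <<'E'
import cv2
from h import *
im=cv2.imread('pics/top0.png')[:,:,::-1]
crop(im,100,125,200,235,5,'t_a.png'); crop(im,185,140,345,270,5,'t_b.png')
im=cv2.imread('pics/scene0.png')[:,:,::-1]
crop(im,180,140,340,290,5,'s_b.png'); crop(im,300,220,440,335,5,'s_a.png')
E
```

```text
(no output)
```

View pics/t_b.png

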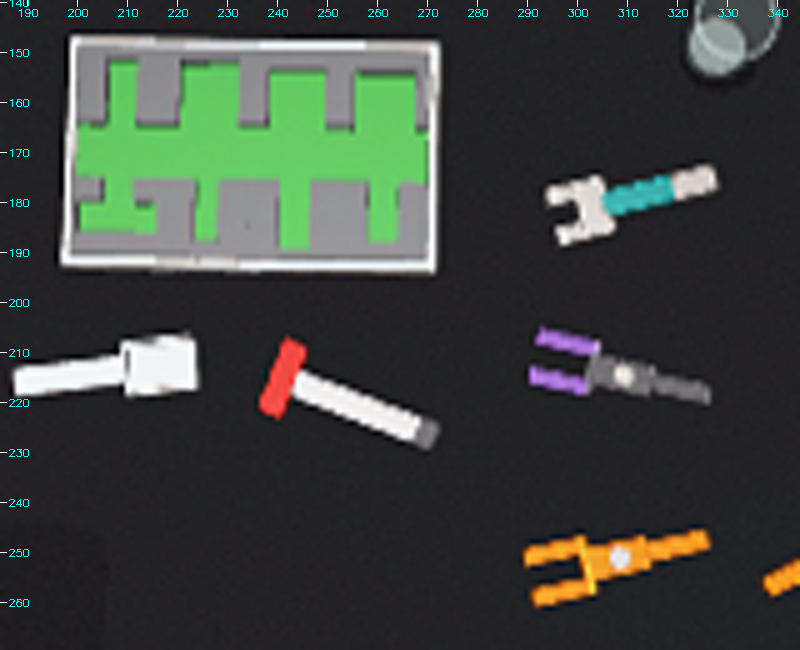

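View pics/t_a.png

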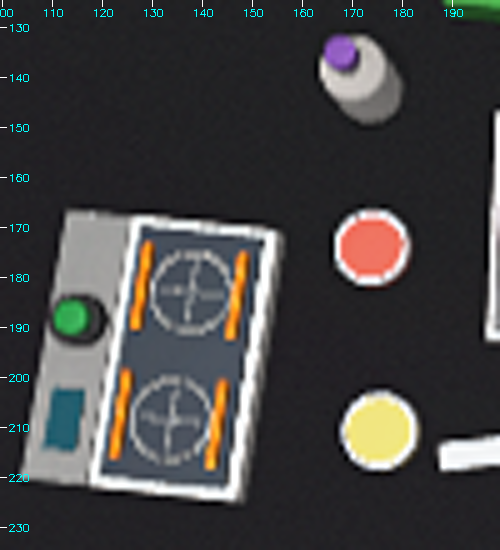

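View pics/s_b.png

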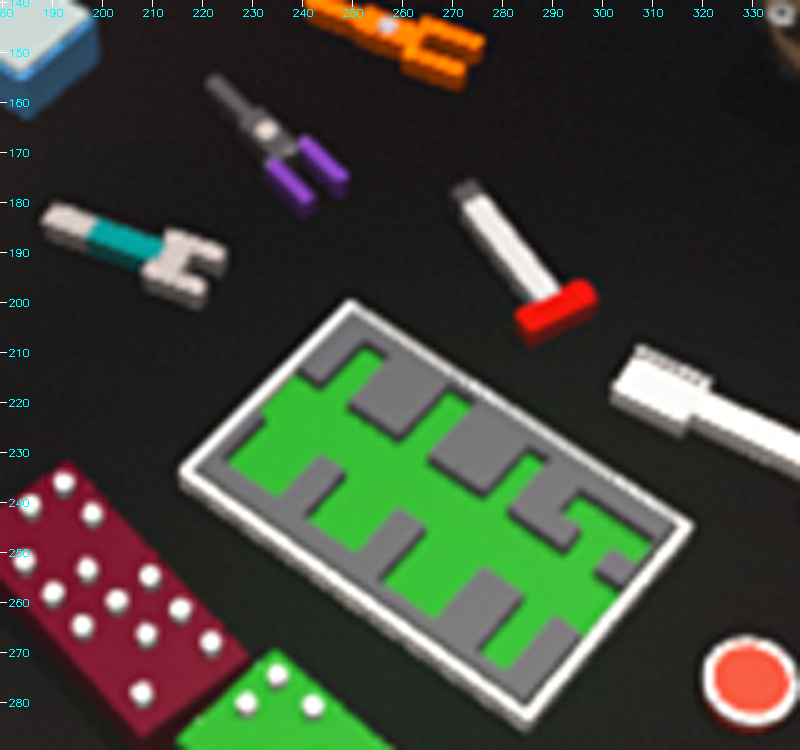

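View pics/s_a.png

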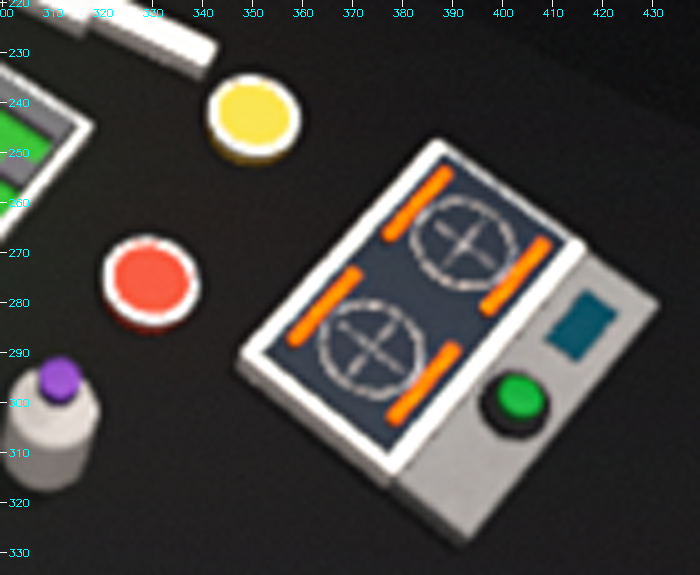

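```bash
cat > fit.py <<'E'
import cv2,numpy as np
from scipy.optimize import minimize
from h import P,U
S=8
def rect(x0,x1,y0,y1): return np.array([[x0,y0],[x1,y0],[x1,y1],[x0,y1]],float)
def disc(r,cx=0,cy=0,n=48):
    a=np.linspace(0,2*np.pi,n,endpoint=False); return np.c_[cx+r*np.cos(a),cy+r*np.sin(a)]
mm=1e-3
# layer: (label, list of polygons local mm, z mm)  drawn in order; side layers: ('label', poly, z0,z1, outward sign)
def tool(name,q=None):
    if name=='spanner':
        a,b,n,d=q if q is not None else (-40,0,20,45)
        parts=[('steel',rect(-70,a,-10,10)),('teal',rect(a,b,-10,10)),('steel',rect(b,20,-10,10)),
               ('steel',np.array([[20,-23],[68,-23],[68,-n/2],[d,-n/2],[d,n/2],[68,n/2],[68,23],[20,23]],float))]
    if name=='tkey':
        a=(q if q is not None else (-60,))[0]
        parts=[('dark',rect(-75,a,-10,10)),('al',rect(a,45,-10,10)),('red',rect(45,66,-30,30))]
    if name=='scoop': parts=[('w',rect(-78,10,-10,10)),('w',rect(10,68,-21,21))]
    if name=='pliers':
        g=(q if q is not None else (16,))[0]
        parts=[('p',rect(-74,-22,g/2,22)),('p',rect(-74,-22,-22,-g/2)),('d',rect(-22,22,-12,12)),('d',rect(22,72,-7,7)),('piv',disc(7))]
    L=[]
    for l,p in parts:
        if l!='piv': L.append(('side',l+'_s',p,0,22))
    for l,p in parts: L.append(('top',l,p,22))
    return L
def dish(q=None):
    r=(q if q is not None else (25,))[0]
    return [('side','s',disc(30),0,18),('top','rim',disc(30),18),('top','lid',disc(r),18)]
def cutpoly(name):
    c=2.2
    return {'spanner':[rect(-70-c,20,-10-c,10+c),rect(20-c,68+c,-23-c,23+c)],
     'tkey':[rect(-75-c,45+c,-10-c,10+c),rect(45-c,66+c,-30-c,30+c)],
     'scoop':[rect(-78-c,20,-10-c,10+c),rect(10-c,68+c,-21-c,21+c)],
     'pliers':[rect(-74-c,-22+c,-22-c,22+c),rect(-22,22,-12-c,12+c),rect(0,72+c,-7-c,7+c)]}[name]
def tray(order):  # order: list of (name,sign) from +y to -y
    L=[('side','out',rect(-95,95,-152,152),0,22),('top','white',rect(-95,95,-152,152),22)]
    holes=[]
    for i,(n,s) in enumerate(order):
        y=108-72*i
        for p in cutpoly(n): holes.append(p*s+[0,y])
    holes.append(rect(-23,23,-144,144))
    L.append(('tray','foam',rect(-88,88,-144,144),22,10,holes))
    return L
def imager(q=None):
    L=[('top','white',rect(-110,110,-68,68),30)]
    L=[]
    for sx in(-52,52):
        for sy in(-1,1):
            L.append(('side','or_s',rect(sx-35,sx+35,*sorted((sy*34.5,sy*42.5))),30,38))
    for sx in(-52,52):
        for sy in(-1,1):
            L.append(('top','or',rect(sx-35,sx+35,*sorted((sy*34.5,sy*42.5))),38))
    return L
def render(m,L,pose,box,zoff=0):
    x0,y0,x1,y1=box; W,H=(x1-x0)*S,(y1-y0)*S
    lab={'bg':0}; img=np.zeros((H,W),np.uint8)
    c,s=np.cos(pose[2]),np.sin(pose[2]); R=np.array([[c,-s],[s,c]])
    def pj(p,z):
        w=p@R.T*mm+pose[:2]; X=np.c_[w,np.full(len(w),z*mm+zoff)]
        return ((P(m,X)-[x0-.5,y0-.5])*S-.5)
    def fill(im,p,v): cv2.fillPoly(im,[np.round(p*16).astype(np.int32)],v,shift=4)
    cam=(-m['R'].T@m['t'])[:2]
    def sides(im,p,z0,z1,v,sgn):
        w=p@R.T*mm+pose[:2]
        for i in range(len(p)):
            a,b=p[i],p[(i+1)%len(p)]; wa,wb=w[i],w[(i+1)%len(p)]
            e=wb-wa; nrm=np.array([e[1],-e[0]])*sgn
            if nrm@(cam-wa)>0:
                fill(im,np.r_[pj(np.array([a,b]),z0),pj(np.array([b,a]),z1)],v)
    for l in L:
        if l[0]=='side': v=lab.setdefault(l[1],len(lab)); sides(img,l[2],l[3],l[4],v,1)
        elif l[0]=='top': v=lab.setdefault(l[1],len(lab)); fill(img,pj(l[2],l[3]),v)
        else:
            f=lab.setdefault('foam',len(lab)); g=lab.setdefault('green',len(lab)); w=lab.setdefault('wall',len(lab))
            sub=img.copy(); mask=np.zeros_like(img); fill(mask,pj(l[2],l[3]),1)
            fl=np.full_like(img,w)
            # floor visible where floor hole projects
            for h in l[5]: fill(fl,pj(h,l[4]),g)
            hm=np.zeros_like(img)
            for h in l[5]: fill(hm,pj(h,l[3]),1)
            img=np.where(mask==0,img,np.where(hm==1,fl,f)).astype(np.uint8)
    M=[]
    for v in range(len(lab)):
        a=cv2.resize((img==v).astype(np.float32),(x1-x0,y1-y0),interpolation=cv2.INTER_AREA)
        M.append(cv2.GaussianBlur(a,(0,0),0.6))
    return lab,np.stack(M,-1)
def resid(imgs,cams,boxes,L,pose,ret=False):
    e=0;out=[]
    for im,m,b in zip(imgs,cams,boxes):
        lab,M=render(m,L,pose,b); A=M.reshape(-1,M.shape[-1]); Y=im[b[1]:b[3],b[0]:b[2]].reshape(-1,3).astype(float)
        w=A.sum(0)>1; C,_,_,_=np.linalg.lstsq(A[:,w],Y,rcond=1e-3); D=A[:,w]@C
        e+=((D-Y)**2).mean(); out.append(D.reshape(b[3]-b[1],b[2]-b[0],3))
    return (e,out) if ret else e
def box(m,pose,r,L=None):
    a=np.linspace(0,6.28,40); p=P(m,np.c_[pose[0]+r*np.cos(a),pose[1]+r*np.sin(a),np.full(40,.01)])
    lo=np.maximum(np.floor(p.min(0)).astype(int),0);hi=np.minimum(np.ceil(p.max(0)).astype(int),[512,384]); return (*lo,*hi)
def fit(imgs,cams,mk,pose,q=(),r=.1,qs=4.,step=.006):
    pose=np.array(pose,float); q=np.array(q,float); boxes=[box(m,pose,r) for m in cams]
    f=lambda v: resid(imgs,cams,boxes,mk(v[3:]*mm) if 0 else (mk(v[3:]*1000) if len(q) else mk(None)),[v[0],v[1],v[2]/10])
    v0=np.r_[pose[:2],pose[2]*10,q/1000]
    sim=[v0]+[v0+np.eye(len(v0))[i]*(step if i<2 else (.6 if i==2 else qs/1000)) for i in range(len(v0))]
    o=minimize(f,v0,method='Nelder-Mead',options=dict(initial_simplex=np.array(sim),xatol=1e-5,fatol=1e-3,maxiter=400))
    v=o.x
    return np.r_[v[:2],v[2]/10],v[3:]*1000,o.fun,boxes
E
cat > f0.py <<'E'
from plant import r
from fit import *
import sys
cams={n:r.camera_model(n) for n in('scene','top')}
imgs={n:cv2.imread(f'pics/{n}0.png')[:,:,::-1] for n in cams}
T=lambda px,z:U(cams['top'],px,z)[:,:2]
def ax(tail,head,z=.022):
    a,b=T([tail,head],z); d=b-a; return np.arctan2(d[1],d[0]),a,b
def ini(tail,head,lt,lh):
    th,a,b=ax(tail,head); u=np.array([np.cos(th),np.sin(th)]); c=(a+b)/2-u*(lt+lh)/2e3; print('len',np.linalg.norm(b-a)); return [*c,th]
jobs={
'spanner':(lambda q:tool('spanner',q),ini((326.5,175),(296,182.5),-70,68),(-40,0,20,45),.11),
'tkey':(lambda q:tool('tkey',q),ini((270.5,226.5),(241,214),-75,66),(-60,),.105),
'scoop':(lambda q:tool('scoop',q),ini((188,216),(223,212),-78,68),(),.085),
'pliers':(lambda q:tool('pliers',q),ini((292,211),(326,218),-74,72),(16,),.095),
'dish_a':(lambda q:dish(q),[*T([[174,174]],.018)[0],0],(25,),.045),
'dish_b':(lambda q:dish(q),[*T([[176,210.5]],.018)[0],0],(25,),.04),
'tray':(lambda q:tray([('tkey',-1),('pliers',-1),('scoop',1),('spanner',1)]),[*T([[235.5,170.5]],.022)[0],0],(),.18),
'imager':(lambda q:imager(),[*T([[135.5,195.5]],.034)[0],np.arctan2(*(T([[138.5,182.5]],.03)-T([[133.5,208.5]],.03))[0][::-1])],(),.1),
}
if __name__=='__main__':
  import json
  res={}
  for k,(mk,p0,q,rr) in jobs.items():
    if len(sys.argv)>1 and k not in sys.argv[1:]: continue
    for ns in (('top','scene'),('top',),('scene',)):
        p,qq,e,b=fit([imgs[n] for n in ns],[cams[n] for n in ns],mk,p0,q,rr)
        print(k,ns,np.round(p[:2]*1000,1),np.round(np.degrees(p[2]),2),np.round(qq,1),round(e,1),flush=True)
        if len(ns)==2:
            p0,q=p,qq; res[k]=p.tolist()
            _,out=resid([imgs[n] for n in ns],[cams[n] for n in ns],b,mk(qq if len(qq) else None),p,True)
            t=[]
            for n,bb,D in zip(ns,b,out):
                Y=imgs[n][bb[1]:bb[3],bb[0]:bb[2]].astype(float)
                t.append(cv2.resize(np.clip(np.hstack([Y,D,128+(Y-D)]),0,255).astype(np.uint8)[:,:,::-1],(780,int(780*Y.shape[0]/Y.shape[1]/3)),interpolation=cv2.INTER_NEAREST))
            cv2.imwrite(f'pics/fit_{k}.png',np.vstack(t))
  old=json.load(open('poses.json')) if len(sys.argv)>1 else {}
  json.dump({**old,**res},open('poses.json','w'))
E
time python3 f0.py
```

```text
len 0.12869540799114376
len 0.12789018934993024
len 0.1403414267946019
len 0.13851635299950463
spanner ('top', 'scene') [ 583.3 -317. ] 105.8 [-34.4  23.3  19.2  44.2] 321.0
spanner ('top',) [ 582.4 -315.4] 105.62 [-34.4  25.2  18.7  45. ] 114.6
spanner ('scene',) [ 583.3 -318.8] 105.49 [-33.8  25.   20.5  44.1] 118.9
tkey ('top', 'scene') [410.  -90.1] 70.46 [-58.6] 1324.2
tkey ('top',) [409.  -88.9] 70.48 [-58.6] 97.8
tkey ('scene',) [410.  -90.9] 70.19 [-60.4] 1204.7
scoop ('top', 'scene') [430.4 100.2] -81.25 [] 1820.7
scoop ('top',) [430.4 101.2] -81.64 [] 359.7
scoop ('scene',) [430.4  99.5] -80.82 [] 1446.4
pliers ('top', 'scene') [ 437.7 -310.1] -101.03 [20.1] 247.5
pliers ('top',) [ 437.3 -308.6] -100.9 [18.9] 47.4
pliers ('scene',) [ 437.4 -312.1] -101.53 [20.8] 174.2
dish_a ('top', 'scene') [588.9 241.6] -0.53 [26.3] 760.8
dish_a ('top',) [589.1 243.7] 0.34 [25.9] 211.7
dish_a ('scene',) [589.1 240.4] 1.31 [25.7] 193.6
dish_b ('top', 'scene') [438.6 225.7] -1.75 [26.7] 799.2
dish_b ('top',) [439.1 227.5] -1.43 [27.1] 220.4
dish_b ('scene',) [438.5 224.8] 0.49 [26.9] 282.0
tray ('top', 'scene') [613.5  -5.7] 0.64 [] 2683.0
tray ('top',) [611.2  -5.2] 0.39 [] 935.1
tray ('scene',) [614.6  -6.2] 0.42 [] 1489.1
imager ('top', 'scene') [495.3 384.9] -4.43 [] 8093.6
imager ('top',) [493.4 386.1] -4.45 [] 3481.5
imager ('scene',) [496.7 383.9] -4.51 [] 4600.5
real	0m55.230s
user	0m58.446s
sys	0m2.157s
```

View pics/fit_tray.png

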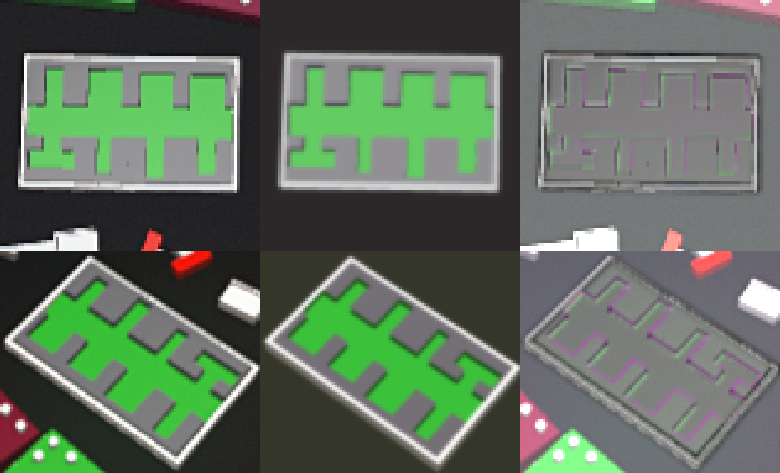

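View pics/fit_imager.png

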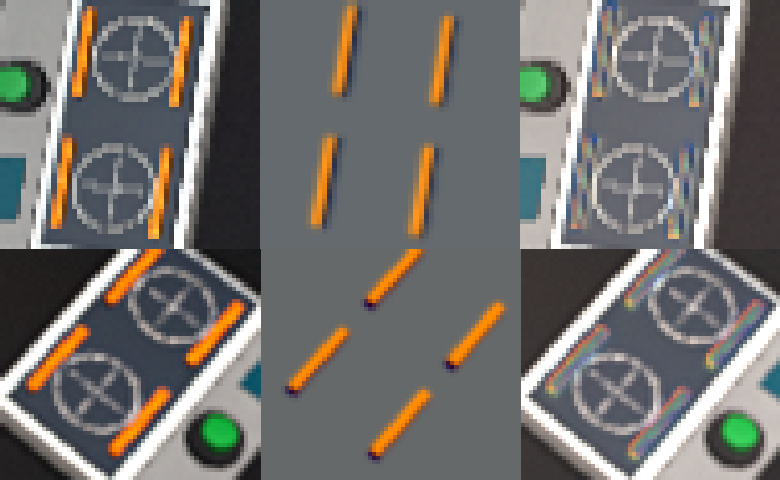

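View pics/fit_scoop.png

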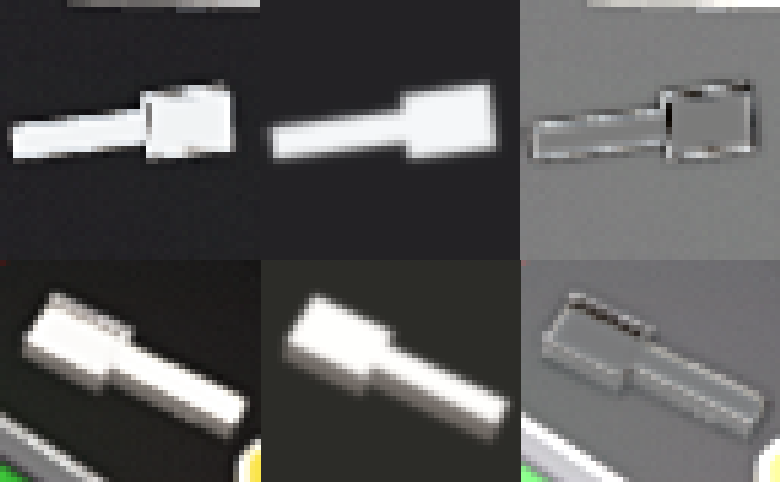

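View pics/fit_spanner.png

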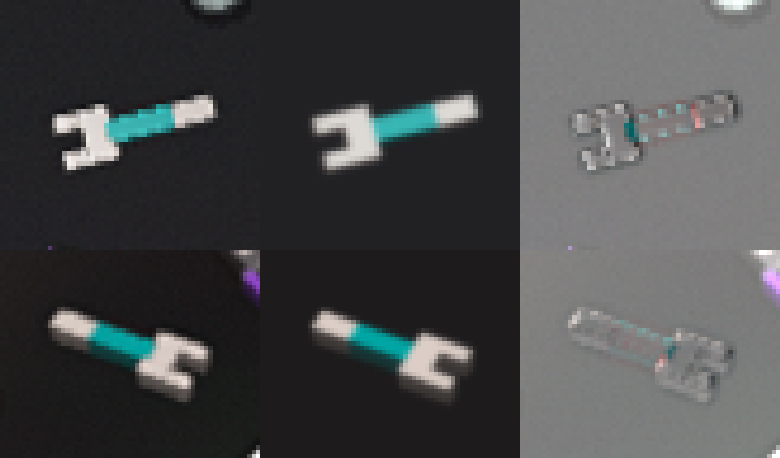

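```bash
sed -i 's/(0,0),0.6)/(0,0),0.4)/' fit.py; python3 - <<'E'
from plant import r
from h import *
from scipy.optimize import least_squares
c={n:r.camera_model(n) for n in('scene','top')}
print('bottle top', U(c['top'],[[171.5,138]],.09),' base',U(c['top'],[[173,145]],.01),U(c['scene'],[[310,310]],.02))
print('beaker',U(c['top'],[[334,143],[328,149]],.085),U(c['scene'],[[165,205]],.0))
print('tipbox',U(c['top'],[[366,202]],.056))
# button triangulate: top (113.8,188) scene (403.5,299)
a,b=np.array([114.0,188.0]),np.array([403.3,298.8])
o=least_squares(lambda X:np.r_[P(c['top'],X)[0]-a,P(c['scene'],X)[0]-b],[.5,.45,.04]);print('button',o.x,o.fun)
E
python3 - <<'E'
import cv2
from h import *
im=cv2.imread('pics/top0.png')[:,:,::-1]
crop(im,100,165,150,225,12,'t_c.png',5)
im=cv2.imread('pics/scene0.png')[:,:,::-1]
crop(im,380,270,440,320,12,'s_c.png',5)
E
```

```text
bottle top [[0.7185261 0.2439964 0.09     ]]  base [[0.71323266 0.25647204 0.01      ]] [[0.72916755 0.26051721 0.02      ]]
beaker [[ 0.71757988 -0.39674236  0.085     ]
 [ 0.69245878 -0.37293279  0.085     ]] [[ 0.72583304 -0.39382911  0.        ]]
tipbox [[ 0.48982684 -0.52749636  0.056     ]]
button [0.52170901 0.4699299  0.04239607] [ 0.38658108 -0.19897069  0.34826709 -0.01634306]
```

View pics/t_c.png

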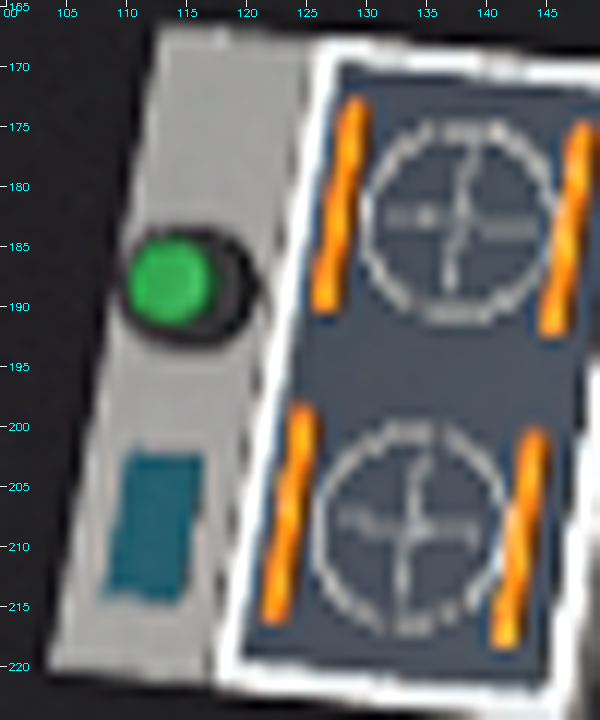

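View pics/s_c.png

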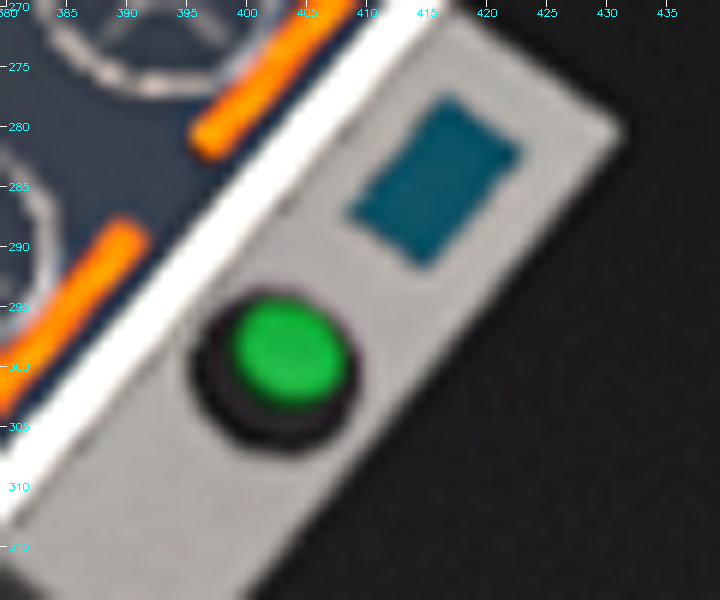

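Call:
carry_out(
  plan=[
    [0.0217,-0.0354,-0.005,0,0,-0.115],
    [0.0217,-0.0354,-0.005,0,0,-0.115],
    [0.0217,-0.0354,-0.005,0,0,-0.115],
    [0.0217,-0.0354,-0.005,0,0,-0.115],
    [0.0217,-0.0354,-0.005,0,0,-0.115],
    [0.0217,-0.0354,-0.005,0,0,-0.115],
    [0.0217,-0.0354,-0.005,0,0,-0.115],
    [0.0217,-0.0354,-0.005,0,0,-0.115],
    [0.0217,-0.0354,-0.005,0,0,-0.115],
    [0.0217,-0.0354,-0.005,0,0,-0.115],
    [0.0217,-0.0354,-0.005,0,0,-0.115],
    [0.0217,-0.0354,-0.005,0,0,-0.115],
  ],
  fingers=-1,
  force=30,
)

```text
time_s: 1.1
tcp_pos: [0.4305, 0.2266, 0.1608]
eef_rot: [179.7, -0.1, -97.4]
contact_force: [1.2, 1.5, -0.7]
gripper_width: 0.0872
```

```bash
cat > d.py <<'E'
import sys,numpy as np
from plant import r
from scipy.spatial.transform import Rotation as R
# usage d.py x y z(mm) yaw
x,y,z,yaw=map(float,sys.argv[1:5])
s=r.get_state(); p=s['tcp_pos']; A=R.from_euler('xyz',s['eef_rot'],degrees=True); B=R.from_euler('xyz',[180,0,yaw],degrees=True)
d=np.array([x,y,z])/1000-p; w=(B*A.inv()).as_rotvec()
print('t',round(s['time_s'],2),'pos',np.round(p*1000,1),'rot',np.round(s['eef_rot'],2),'F',np.round(s['contact_force'],1),'w',round(s['gripper_width']*1000,1))
print('d',np.round(d,4),'|d|rows',round(np.linalg.norm(d)/.0417,1),'w',np.round(w,4),'rows',round(np.degrees(np.linalg.norm(w))/7.16,1))
E
python3 d.py 438.6 225.7 4 -94.4
```

```text
t 1.1 pos [430.5 226.6 160.8] rot [ 1.7968e+02 -1.4000e-01 -9.7370e+01] F [ 1.2  1.5 -0.7] w 87.2
d [ 0.0081 -0.0009 -0.1568] |d|rows 3.8 w [ 0.0019 -0.0059  0.0518] rows 0.4
```

Call:
carry_out(
  plan=[
    [0.008,-0.001,0,0.002,-0.006,0.052],
    [0,0,-0.035,0,0,0],
    [0,0,-0.035,0,0,0],
    [0,0,-0.035,0,0,0],
    [0,0,-0.03,0,0,0],
    [0,0,-0.018,0,0,0],
  ],
)

```text
time_s: 1.6
tcp_pos: [0.4443, 0.2179, 0.0067]
eef_rot: [-179.6, 0.5, -95.4]
contact_force: [0.2, 0.9, 0.0]
gripper_width: 0.0878
```

```bash
python3 d.py 438.6 225.7 4 -94.4; python3 - <<'E'
from plant import r
from h import *
for n,b in(('top',(100,150,260,270)),('scene',(270,170,430,290))):
    im=r.capture(n); cv2.imwrite(f'pics/{n}1.png',im[:,:,::-1]); crop(im,*b,4,f'{n}1c.png')
a=cv2.imread('pics/top1c.png');b=cv2.imread('pics/scene1c.png');cv2.imwrite('pics/v1.png',np.vstack([a,b])[:, :800])
E
```

```text
t 1.6 pos [444.3 217.9   6.7] rot [-179.56    0.48  -95.42] F [0.2 0.9 0. ] w 87.8
d [-0.0057  0.0078 -0.0027] |d|rows 0.2 w [-0.0077  0.0084  0.0179] rows 0.2
```

Call:
carry_out(
  plan=[
    [-0.006,0.008,-0.001,-0.008,0.008,0.018],
    [0,0,0,0,0,0],
  ],
)

```text
time_s: 1.87
tcp_pos: [0.4374, 0.2255, 0.0061]
eef_rot: [179.8, -0.3, -94.3]
contact_force: [-0.0, 0.1, 0.1]
gripper_width: 0.0875
```

```bash
python3 d.py 438.6 225.7 4 -94.4
```

```text
t 1.87 pos [437.4 225.5   6.1] rot [179.83  -0.31 -94.32] F [-0.   0.1  0.1] w 87.5
d [ 0.0012  0.0002 -0.0021] |d|rows 0.1 w [ 0.0052 -0.0034 -0.0013] rows 0.1
```

View pics/v1.png

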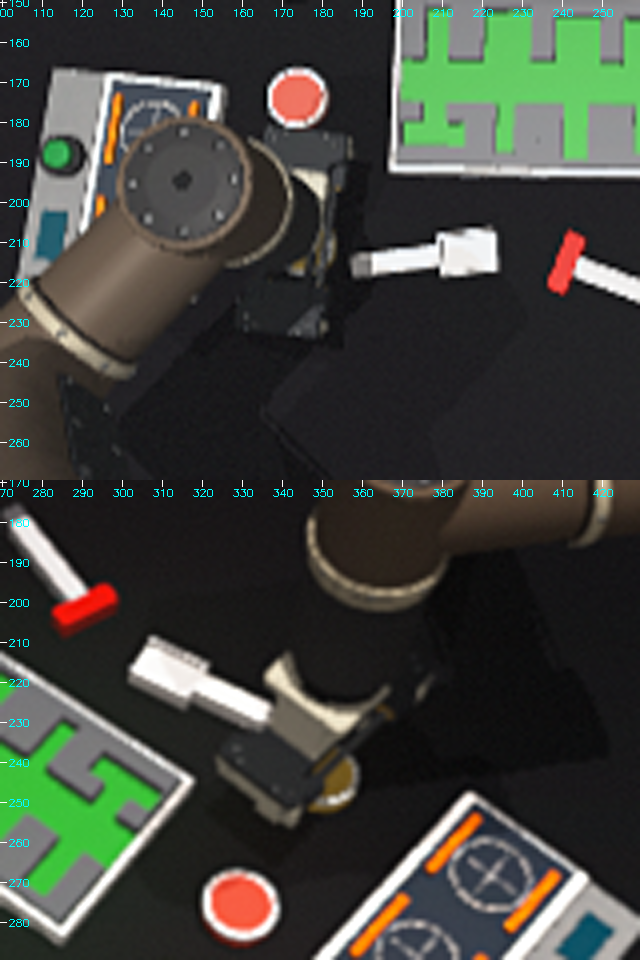

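Call:
carry_out(
  plan=[
    [0.001,0,-0.002,0.005,-0.003,0],
    [0,0,0,0,0,0],
    [0,0,0,0,0,0],
    [0,0,0,0,0,0],
    [0,0,0,0,0,0],
    [0,0,0,0,0,0],
  ],
  fingers=1,
  force=30,
)

```text
time_s: 2.37
tcp_pos: [0.4406, 0.2294, 0.0094]
eef_rot: [-179.7, 0.5, -94.2]
contact_force: [0.7, 0.9, -0.9]
gripper_width: 0.0592
```

```bash
python3 d.py 438.6 225.7 4 -94.4
```

```text
t 2.37 pos [440.6 229.4   9.4] rot [-179.67    0.46  -94.16] F [ 0.7  0.9 -0.9] w 59.2
d [-0.002  -0.0037 -0.0054] |d|rows 0.2 w [-0.0076  0.0064 -0.0041] rows 0.1
```

```bash
python3 - <<'E'
from plant import r
import numpy as np
for i in range(6):
    s=r.get_state(); print(np.round(s['tcp_pos']*1000,1),np.round(s['eef_rot'],2),s['gripper_width'],np.round(s['contact_force'],1), np.round(s['qd'],1)); r.capture('top')
E
```

```text
[440.6 229.4   9.4] [-179.67    0.46  -94.16] 0.059238619940616126 [ 0.7  0.9 -0.9] [-0.  -0.5  0.1  0.1 -0.1 -0.1]
[440.6 229.4   9.4] [-179.66    0.46  -94.16] 0.05890965022251041 [ 0.1 -0.2 -0.3] [ 0.   0.3 -0.1 -0.   0.  -0. ]
[440.5 229.3   9.3] [-179.68    0.44  -94.16] 0.05889916146643253 [ 0.2 -0.  -0.8] [ 0.   0.4 -0.1 -0.1  0.   0. ]
[440.5 229.2   9.1] [-179.69    0.43  -94.16] 0.05891139724043553 [-0.   0.3 -0.2] [ 0.   0.3 -0.   0.   0.1  0. ]
[440.4 229.2   9. ] [-179.7     0.42  -94.17] 0.058995694834386686 [-0.5  0.4 -0.8] [-0.   0.3  0.  -0.  -0.   0. ]
[440.4 229.2   9. ] [-179.7     0.41  -94.16] 0.058970470328659624 [-0.3 -1.   0.8] [ 0.   0.1  0.   0.1 -0.  -0.1]
```

Call:
carry_out(
  plan=[
    [0,0,0.03,0.004,-0.004,0],
    [0,0,0.03,0,0,0],
    [0,0.01,0.02,0,0,0],
    [0,0.03,0,0,0,0],
    [0,0.035,0,0,0,0],
    [0,0.035,0,0,0,0],
    [0,0.03,0,0,0,0],
    [0,0.016,0,0,0,0],
  ],
)

```text
time_s: 3.33
tcp_pos: [0.4381, 0.3859, 0.0926]
eef_rot: [-179.7, 0.5, -94.5]
contact_force: [-0.1, 0.3, 0.2]
gripper_width: 0.0593
```

```bash
python3 - <<'E'
from plant import r
from h import *
for i in range(2):
  for n,b in(('top',(100,150,260,270)),('scene',(300,200,440,310))):
    im=r.capture(n); cv2.imwrite(f'pics/{n}2.png',im[:,:,::-1]); crop(im,*b,5,f'{n}2c.png')
E
python3 d.py 443.5 388.9 50 -94.4
```

```text
t 3.53 pos [437.4 382.5  91.7] rot [-179.78    0.38  -94.57] F [-0.7  0.3 -0.3] w 59.1
d [ 0.0061  0.0064 -0.0417] |d|rows 1.0 w [-0.0063  0.0044  0.0029] rows 0.1
```

View pics/scene2c.png

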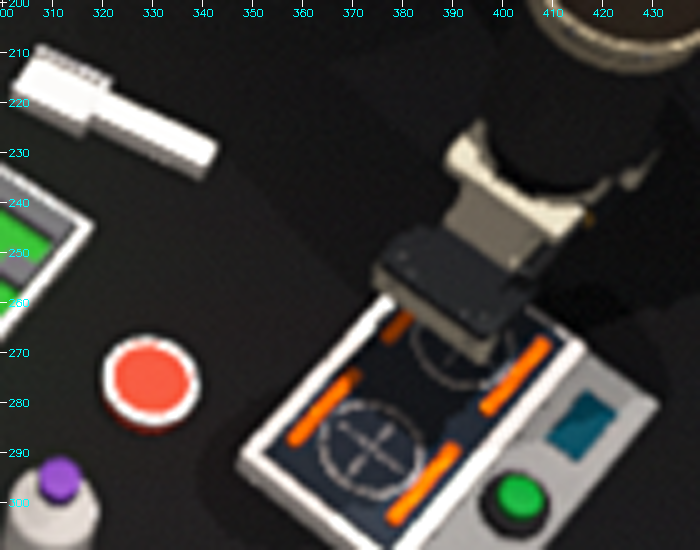

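View pics/top2c.png

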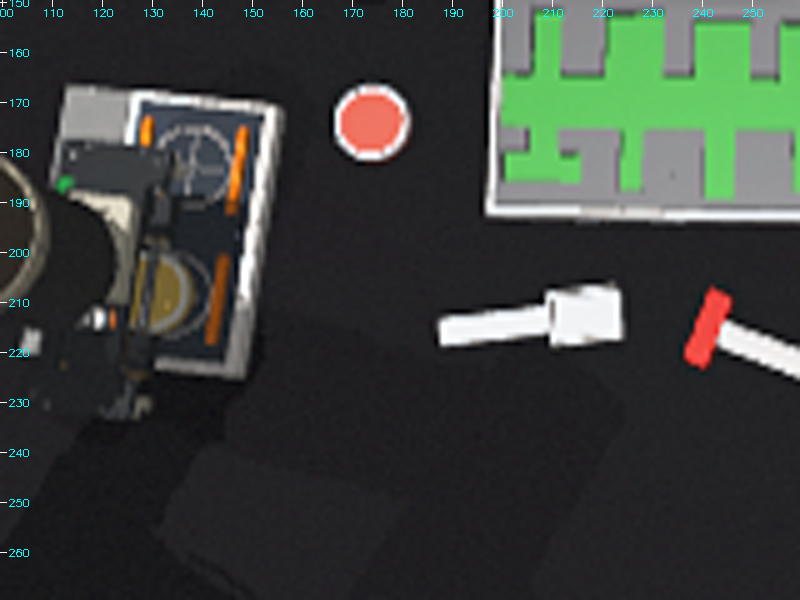

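Call:
carry_out(
  plan=[
    [0.006,0.006,-0.01,-0.006,0.004,0.003],
    [0,0,-0.02,0,0,0],
    [0,0,-0.012,0,0,0],
    [0,0,0,0,0,0],
  ],
)

```text
time_s: 3.87
tcp_pos: [0.4436, 0.385, 0.0492]
eef_rot: [-180.0, 0.0, -94.5]
contact_force: [-0.6, -0.5, -0.2]
gripper_width: 0.0592
```

```bash
python3 - <<'E'
from plant import r
from h import *
for i in range(2):
  for n,b in(('top',(100,160,170,230)),('scene',(330,220,440,320))):
    im=r.capture(n); cv2.imwrite(f'pics/{n}3.png',im[:,:,::-1]); crop(im,*b,{'top':10,'scene':7}[n],f'{n}3c.png')
E
python3 d.py 443.5 388.9 50 -94.4
```

```text
t 4.07 pos [444.7 387.   52.2] rot [-179.85    0.24  -94.47] F [ 0.2  0.4 -0.2] w 59.1
d [-0.0012  0.0019 -0.0022] |d|rows 0.1 w [-0.004   0.0029  0.0012] rows 0.0
```

View pics/scene3c.png

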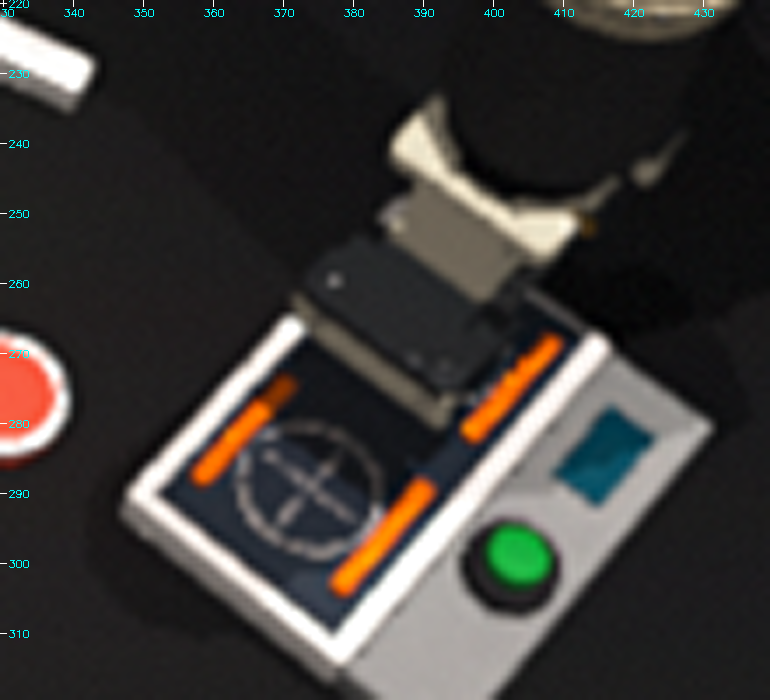

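View pics/top3c.png

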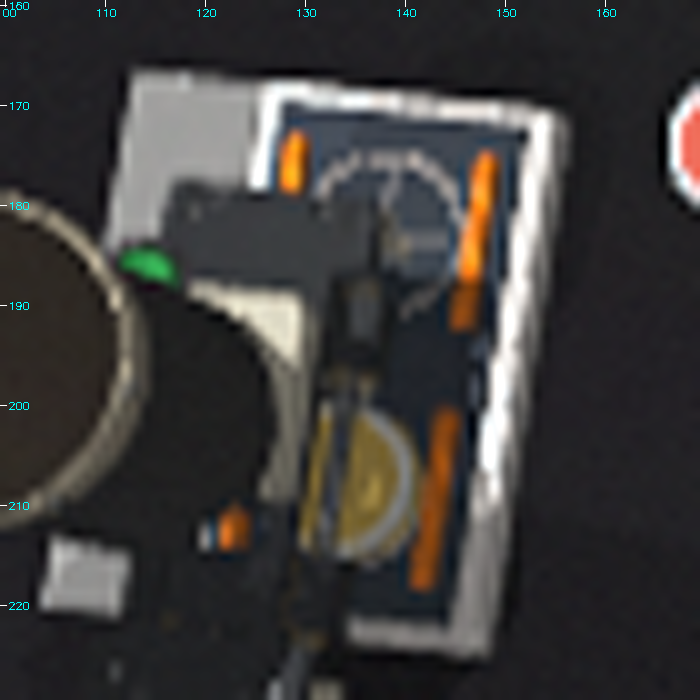

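```bash
python3 - <<'E'
from plant import r
from h import *
m=r.camera_model('top')
print('dish edge', U(m,[[141.4,207.5],[136.5,199.3],[134.5,216.0]],.061)*1000)
print('rail inner', U(m,[[142.9,207.5]],.038)*1000)
import json;print(json.load(open('poses.json'))['imager'])
# sample rows for gradient
im=cv2.imread('pics/top3.png')[:,:,::-1]
for y in (205,207,209): print(y,[tuple(im[y,x]) for x in range(136,150)])
E
```

```text
dish edge [[444.00613024 350.50760661  61.        ]
 [475.6549488  372.09094626  61.        ]
 [410.19559771 374.66247583  61.        ]]
rail inner [[446.52922018 352.15870372  38.        ]]
[0.49529939029724224, 0.38491071962984735, -0.07738456895172885]
205 [(np.uint8(118), np.uint8(99), np.uint8(51)), (np.uint8(117), np.uint8(99), np.uint8(51)), (np.uint8(116), np.uint8(97), np.uint8(46)), (np.uint8(123), np.uint8(113), np.uint8(89)), (np.uint8(122), np.uint8(123), np.uint8(123)), (np.uint8(82), np.uint8(75), np.uint8(54)), (np.uint8(35), np.uint8(36), np.uint8(40)), (np.uint8(131), np.uint8(66), np.uint8(17)), (np.uint8(149), np.uint8(77), np.uint8(18)), (np.uint8(67), np.uint8(43), np.uint8(32)), (np.uint8(37), np.uint8(41), np.uint8(51)), (np.uint8(59), np.uint8(63), np.uint8(69)), (np.uint8(255), np.uint8(255), np.uint8(255)), (np.uint8(254), np.uint8(255), np.uint8(255))]
207 [(np.uint8(117), np.uint8(98), np.uint8(51)), (np.uint8(135), np.uint8(114), np.uint8(59)), (np.uint8(117), np.uint8(98), np.uint8(50)), (np.uint8(114), np.uint8(97), np.uint8(54)), (np.uint8(128), np.ui
[... 374 characters left out ...]
nt8(155)), (np.uint8(230), np.uint8(230), np.uint8(229))]
209 [(np.uint8(135), np.uint8(115), np.uint8(59)), (np.uint8(158), np.uint8(134), np.uint8(68)), (np.uint8(118), np.uint8(98), np.uint8(49)), (np.uint8(119), np.uint8(110), np.uint8(85)), (np.uint8(117), np.uint8(119), np.uint8(121)), (np.uint8(94), np.uint8(86), np.uint8(55)), (np.uint8(122), np.uint8(74), np.uint8(35)), (np.uint8(130), np.uint8(67), np.uint8(18)), (np.uint8(106), np.uint8(56), np.uint8(19)), (np.uint8(38), np.uint8(42), np.uint8(48)), (np.uint8(29), np.uint8(36), np.uint8(41)), (np.uint8(151), np.uint8(148), np.uint8(145)), (np.uint8(169), np.uint8(165), np.uint8(162)), (np.uint8(232), np.uint8(227), np.uint8(222))]
```

```bash
cat > img.py <<'E'
# better imager fit: white body + dark stage + rails + ring; params q: stage half x, y0,y1
from f0 import *
from fit import *
def imager2(q=None):
    L=imager(); 
    hx,y0,y1=(98,-58,58) if q is None else q
    base=[('side','ws',rect(-110,110,-88,88),0,30),('top','white',rect(-110,110,-88,88),30),('top','stage',rect(-hx,hx,y0,y1),30)]
    ring=[]
    for sx in(-52,52): ring+= [('top','ring',disc(32.5,sx),30),('top','stage',disc(29.5,sx),30)]
    for sx in(-52,52): ring+= [('top','ring',rect(sx-18,sx+18,-1,1),30),('top','ring',rect(sx-1,sx+1,-18,18),30)]
    return base+ring+L
if __name__=='__main__':
  for ns in (('top','scene'),('top',),('scene',)):
    p0=[.4953,.3849,-.0774]
    p,qq,e,b=fit([imgs[n] for n in ns],[cams[n] for n in ns],imager2,p0,(98,-58,58),.085)
    print(ns,np.round(p[:2]*1000,1),np.round(np.degrees(p[2]),2),np.round(qq,1),round(e,1),flush=True)
    if len(ns)==2:
            _,out=resid([imgs[n] for n in ns],[cams[n] for n in ns],b,imager2(qq),p,True)
            t=[]
            for n,bb,D in zip(ns,b,out):
                Y=imgs[n][bb[1]:bb[3],bb[0]:bb[2]].astype(float)
                t.append(cv2.resize(np.clip(np.hstack([Y,D,128+(Y-D)]),0,255).astype(np.uint8)[:,:,::-1],(780,int(780*Y.shape[0]/Y.shape[1]/3)),interpolation=cv2.INTER_NEAREST))
            cv2.imwrite(f'pics/fit_imager2.png',np.vstack(t))
E
python3 img.py | grep -v len
```

```text
('top', 'scene') [487.  385.4] -5.07 [ 97.8 -65.2  84.5] 5833.8
('top',) [493.6 386.2] -4.34 [ 92.  -67.1  88.1] 2401.7
('scene',) [494.5 383.8] -4.56 [102.  -48.1  47.7] 2745.2
```

View pics/fit_imager2.png

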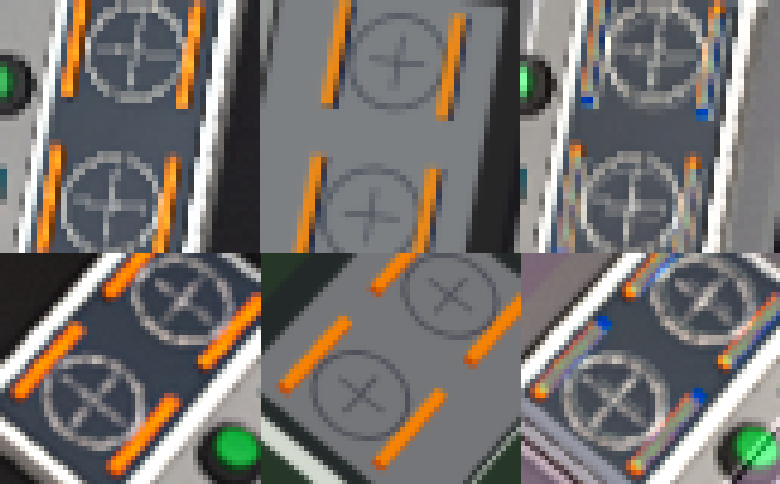

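```bash
python3 d.py 443.2 391.9 41 -94.4
```

```text
t 4.07 pos [444.7 387.   52.2] rot [-179.85    0.24  -94.47] F [ 0.2  0.4 -0.2] w 59.1
d [-0.0015  0.0049 -0.0112] |d|rows 0.3 w [-0.004   0.0029  0.0012] rows 0.0
```

Call:
carry_out(
  plan=[
    [-0.0015,0.005,0,-0.004,0.003,0.001],
    [0,0,-0.004,0,0,0],
    [0,0,-0.004,0,0,0],
    [0,0,-0.002,0,0,0],
    [0,0,0,0,0,0],
  ],
)

```text
time_s: 4.48
tcp_pos: [0.4441, 0.3939, 0.0447]
eef_rot: [-179.9, 0.3, -94.4]
contact_force: [-0.2, -0.0, -1.1]
gripper_width: 0.059
```

```bash
python3 -c "
from plant import r
r.capture('top');r.capture('top')"; python3 d.py 443.2 391.9 39.5 -94.4
```

```text
t 4.58 pos [444.1 393.9  45. ] rot [-179.87    0.27  -94.4 ] F [-0.4 -0.2 -0.3] w 59.0
d [-0.0009 -0.002  -0.0055] |d|rows 0.1 w [-0.0044  0.0027  0.0001] rows 0.0
```

Call:
carry_out(
  plan=[
    [-0.001,-0.002,-0.003,-0.004,0.003,0],
    [0,0,-0.003,0,0,0],
    [0,0,-0.002,0,0,0],
    [0,0,0,0,0,0],
  ],
)

```text
time_s: 4.92
tcp_pos: [0.4433, 0.3922, 0.0391]
eef_rot: [-180.0, 0.1, -94.3]
contact_force: [-1.7, -0.9, -1.3]
gripper_width: 0.0591
```

```bash
python3 d.py 443.2 391.9 39.5 -94.4;python3 -c "
from plant import r
r.capture('top');r.capture('top')"; python3 d.py 443.2 391.9 39.5 -94.4
```

```text
t 4.92 pos [443.3 392.2  39.1] rot [-1.7996e+02  5.0000e-02 -9.4320e+01] F [-1.7 -0.9 -1.3] w 59.1
d [-0.0001 -0.0003  0.0004] |d|rows 0.0 w [-0.0008  0.0007 -0.0014] rows 0.0
t 5.02 pos [443.3 392.2  38.8] rot [-1.7996e+02  6.0000e-02 -9.4330e+01] F [-1.6  0.1  5.4] w 58.9
d [-0.0001 -0.0003  0.0007] |d|rows 0.0 w [-0.0011  0.0007 -0.0011] rows 0.0
```

Call:
carry_out(
  plan=[
    [0,0,0.0005,0,0,0],
    [0,0,0,0,0,0],
    [0,0,0,0,0,0],
    [0,0,0,0,0,0],
    [0,0,0.02,0,0,0],
    [0,0,0.035,0,0,0],
    [0,0,0.035,0,0,0],
    [0,0,0.03,0,0,0],
    [0.01,-0.03,0.01,0,0,0],
    [0.01,-0.03,0.01,0,0,0],
    [0.015,-0.03,0,0,0,0],
    [0.015,-0.03,0,0,0,0],
  ],
  fingers=-0.6,
)

```text
time_s: 6.02
tcp_pos: [0.4918, 0.2708, 0.1824]
eef_rot: [180.0, -0.2, -93.9]
contact_force: [0.8, 0.3, -0.5]
gripper_width: 0.0701
```

```bash
python3 - <<'E'
from plant import r
from h import *
for n,b in(('top',(100,160,170,230)),('scene',(330,220,440,320))):
    im=r.capture(n); cv2.imwrite(f'pics/{n}4.png',im[:,:,::-1]); crop(im,*b,{'top':10,'scene':7}[n],f'{n}4c.png')
E
python3 d.py 588.9 241.6 100 -94.4
```

```text
t 6.12 pos [492.7 268.3 182.2] rot [179.98  -0.28 -94.18] F [ 0.1 -0.5 -0.3] w 70.0
d [ 0.0962 -0.0267 -0.0822] |d|rows 3.1 w [ 0.0049 -0.0008 -0.0039] rows 0.0
```

View pics/scene4c.png

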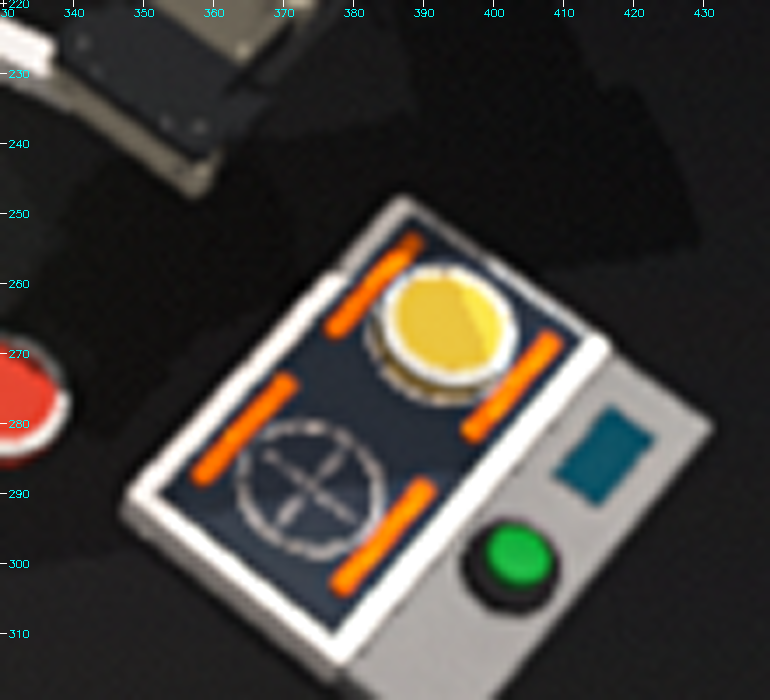

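View pics/top4c.png

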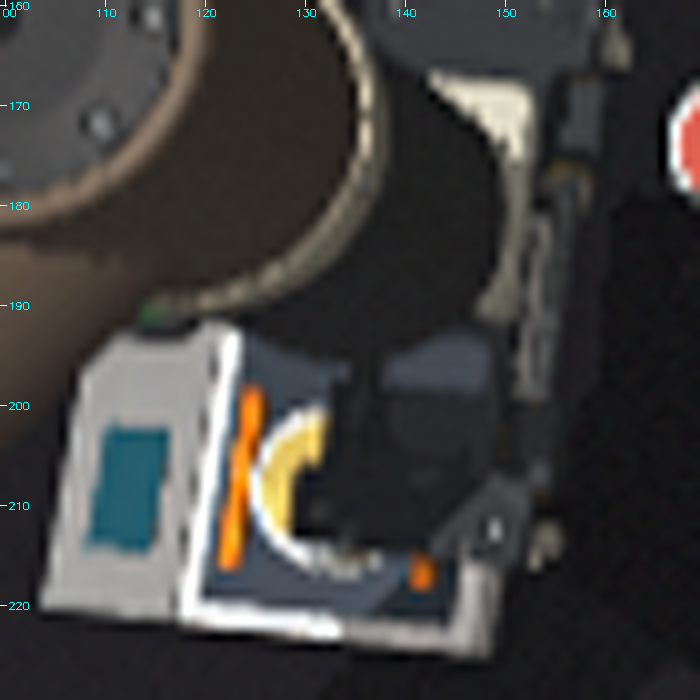

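```bash
cat > pd.py <<'E'
import sys
from fit import *
from plant import r
def dish30(q=None):
    rr=25.5 if q is None else q[0]
    return [('side','s',disc(30),30,48),('top','rim',disc(30),48),('top','lid',disc(rr),48)]
def run(tag,ns,p0,rad=.038):
  for n in ns:
    m=r.camera_model(n); im=cv2.imread(f'pics/{n}{tag}.png')[:,:,::-1]
    p,q,e,b=fit([im],[m],dish30,[*p0,0],(25.5,),rad,step=.004); print(n,np.round(p[:2]*1000,1),np.round(q,1),round(e))
if __name__=='__main__': run(sys.argv[1],sys.argv[2].split(','),[float(sys.argv[3]),float(sys.argv[4])])
E
python3 pd.py 4 scene .4435 .389
```

```text
scene [443.2 388.4] [24.3] 1492
```

Call:
carry_out(
  plan=[
    [0.0165,-0.0045,0,0,0,-0.104],
    [0.0165,-0.0045,-0.01,0,0,-0.104],
    [0.0165,-0.0045,-0.02,0,0,-0.104],
    [0.0165,-0.0045,-0.02,0,0,-0.104],
    [0.0165,-0.0045,-0.015,0,0,-0.104],
    [0.0165,-0.0045,-0.01,0,0,-0.104],
    [0,0,0,0,0,0],
  ],
  fingers=-1,
)

```text
time_s: 6.7
tcp_pos: [0.5963, 0.2394, 0.1049]
eef_rot: [-179.8, -0.1, -131.8]
contact_force: [0.0, 0.6, -0.2]
gripper_width: 0.0875
```

```bash
python3 - <<'E'
from plant import r
from h import *
for n in('top','scene'):
    im=r.capture(n); cv2.imwrite(f'pics/{n}5.png',im[:,:,::-1])
E
python3 d.py 589 242 7 -130
```

```text
t 6.8 pos [595.1 240.1 106.7] rot [-179.85   -0.   -131.34] F [-0.3 -0.1  0.2] w 87.4
d [-0.0061  0.0019 -0.0997] |d|rows 2.4 w [0.0017 0.002  0.0235] rows 0.2
```

View pics/scene5.png

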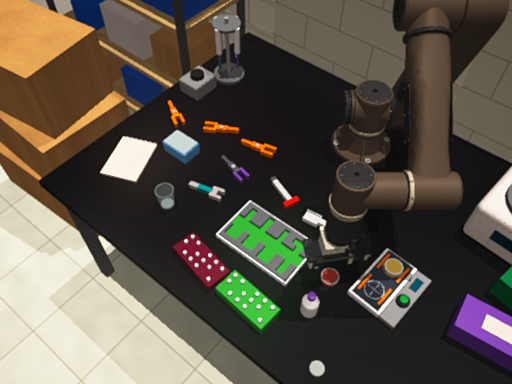

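Call:
carry_out(
  plan=[
    [-0.006,0.002,0,0.002,0.002,0.024],
    [0,0,-0.025,0,0,0],
    [0,0,-0.03,0,0,0],
    [0,0,-0.025,0,0,0],
    [0,0,-0.012,0,0,0],
    [0,0,0,0,0,0],
  ],
)

```text
time_s: 7.3
tcp_pos: [0.5867, 0.2475, 0.0192]
eef_rot: [-179.9, 0.7, -128.7]
contact_force: [-0.1, -0.4, 0.3]
gripper_width: 0.0876
```

```bash
python3 d.py 589 242 6 -130; python3 -c "
from plant import r
r.capture('top')";python3 d.py 589 242 6 -130
```

```text
t 7.3 pos [586.7 247.5  19.2] rot [-179.9     0.71 -128.69] F [-0.1 -0.4  0.3] w 87.6
d [ 0.0023 -0.0055 -0.0132] |d|rows 0.3 w [-0.0085  0.0092 -0.0228] rows 0.2
t 7.35 pos [587.1 247.7  20.4] rot [-179.88    0.76 -128.68] F [-0.5 -0.1  0.3] w 87.5
d [ 0.0019 -0.0057 -0.0144] |d|rows 0.4 w [-0.0089  0.01   -0.0229] rows 0.2
```

Call:
carry_out(
  plan=[
    [0.002,-0.006,-0.008,-0.009,0.01,-0.022],
    [0,0,-0.006,0,0,0],
    [0,0,0,0,0,0],
  ],
)

```text
time_s: 7.6
tcp_pos: [0.5901, 0.2437, 0.0099]
eef_rot: [-179.9, 0.3, -129.8]
contact_force: [-0.2, -0.7, 0.6]
gripper_width: 0.0877
```

```bash
python3 d.py 589 242 6 -130; python3 -c "
from plant import r
r.capture('top')";python3 d.py 589 242 6 -130
```

```text
t 7.6 pos [590.1 243.7   9.9] rot [-179.92    0.26 -129.78] F [-0.2 -0.7  0.6] w 87.7
d [-0.0011 -0.0017 -0.0039] |d|rows 0.1 w [-0.0026  0.0039 -0.0038] rows 0.0
t 7.65 pos [590.4 243.8  10.4] rot [-179.91    0.28 -129.78] F [ 0.9 -0.2  0.3] w 87.6
d [-0.0014 -0.0018 -0.0044] |d|rows 0.1 w [-0.0028  0.0044 -0.0038] rows 0.1
```

Call:
carry_out(
  plan=[
    [-0.002,-0.002,-0.003,-0.003,0.004,-0.004],
    [0,0,-0.001,0,0,0],
    [0,0,0,0,0,0],
    [0,0,0,0,0,0],
    [0,0,0,0,0,0],
    [0,0,0,0,0,0],
  ],
  fingers=1,
)

```text
time_s: 8.15
tcp_pos: [0.5894, 0.2422, 0.0083]
eef_rot: [-179.9, 0.2, -130.0]
contact_force: [0.0, -0.2, -0.2]
gripper_width: 0.0589
```

```bash
python3 -c "
from plant import r
r.capture('top')";python3 d.py 589 242 6 -130
```

```text
t 8.2 pos [589.4 242.1   8.3] rot [-1.7993e+02  1.7000e-01 -1.3002e+02] F [ 0.2  0.7 -0.5] w 58.8
d [-0.0004 -0.0001 -0.0023] |d|rows 0.1 w [-0.0016  0.0028  0.0003] rows 0.0
```

Call:
carry_out(
  plan=[
    [0,0,0.03,0,0,0],
    [0,0,0.035,0,0,0],
    [-0.004,0.01,0.02,0,0,0.1],
    [-0.008,0.025,0,0,0,0.104],
    [-0.008,0.026,0,0,0,0.104],
    [-0.008,0.026,0,0,0,0.104],
    [-0.008,0.026,0,0,0,0.104],
    [-0.006,0.02,0,0,0,0.1],
    [0,0,0,0,0,0],
  ],
)

```text
time_s: 8.95
tcp_pos: [0.5447, 0.3782, 0.0979]
eef_rot: [-179.8, 0.1, -93.3]
contact_force: [1.0, 0.1, -0.5]
gripper_width: 0.0592
```

```bash
python3 d.py 547 381.2 55 -94.4; python3 - <<'E'
from plant import r
from h import *
for n in('top','scene'):
    im=r.capture(n); cv2.imwrite(f'pics/{n}6.png',im[:,:,::-1])
E
python3 d.py 547 381.2 55 -94.4
```

```text
t 8.95 pos [544.7 378.2  97.9] rot [-1.7976e+02  7.0000e-02 -9.3280e+01] F [ 1.   0.1 -0.5] w 59.2
d [ 0.0023  0.003  -0.0429] |d|rows 1.0 w [-0.001   0.0043 -0.0196] rows 0.2
t 9.05 pos [545.  375.5  97.5] rot [-179.82    0.    -93.75] F [-0.7 -0.3 -1. ] w 59.3
d [ 0.002   0.0057 -0.0425] |d|rows 1.0 w [ 0.0002  0.0032 -0.0113] rows 0.1
```

Call:
carry_out(
  plan=[
    [0.002,0.006,-0.01,0,0.003,-0.011],
    [0,0,-0.02,0,0,0],
    [0,0,-0.012,0,0,0],
    [0,0,0,0,0,0],
    [0,0,0,0,0,0],
  ],
)

```text
time_s: 9.47
tcp_pos: [0.5484, 0.3786, 0.0522]
eef_rot: [179.9, -0.1, -95.1]
contact_force: [0.2, 0.2, 0.5]
gripper_width: 0.0592
```

```bash
python3 -c "
from plant import r
r.capture('top')";python3 d.py 547 381.2 40 -94.4
```

```text
t 9.52 pos [548.2 378.5  52.2] rot [ 1.7993e+02 -7.0000e-02 -9.5070e+01] F [ 0.5 -0.1 -1.1] w 59.1
d [-0.0012  0.0027 -0.0122] |d|rows 0.3 w [ 0.0012 -0.0013  0.0117] rows 0.1
```

Call:
carry_out(
  plan=[
    [-0.001,0.003,0,0.001,-0.001,0.011],
    [0,0,-0.004,0,0,0],
    [0,0,-0.004,0,0,0],
    [0,0,0,0,0,0],
  ],
)

```text
time_s: 9.85
tcp_pos: [0.5485, 0.3818, 0.0455]
eef_rot: [-179.9, 0.1, -94.5]
contact_force: [-0.4, -0.0, -1.5]
gripper_width: 0.0591
```

```bash
python3 -c "
from plant import r
r.capture('top')";python3 d.py 547 381.2 39 -94.4
```

```text
t 9.9 pos [548.6 381.9  45.8] rot [-1.799e+02  1.200e-01 -9.446e+01] F [-0.2  0.1  0.2] w 59.1
d [-0.0016 -0.0007 -0.0068] |d|rows 0.2 w [-0.0019  0.002   0.0011] rows 0.0
```

Call:
carry_out(
  plan=[
    [-0.0015,-0.0007,-0.003,-0.002,0.002,0.001],
    [0,0,-0.003,0,0,0],
    [0,0,-0.002,0,0,0],
    [0,0,0,0,0,0],
  ],
)

```text
time_s: 10.23
tcp_pos: [0.5473, 0.3818, 0.0383]
eef_rot: [-179.9, 0.1, -94.4]
contact_force: [0.4, -0.4, -0.3]
gripper_width: 0.0595
```

```bash
python3 -c "
from plant import r
r.capture('top')";python3 d.py 547 381.2 39 -94.4
```

```text
t 10.28 pos [547.3 381.7  38.3] rot [-1.7994e+02  7.0000e-02 -9.4380e+01] F [-0.1 -0.2 -0.3] w 59.2
d [-0.0003 -0.0005  0.0007] |d|rows 0.0 w [-0.0011  0.0012 -0.0003] rows 0.0
```

Call:
carry_out(
  plan=[
    [0,0,-0.0005,0,0,0],
    [0,0,0,0,0,0],
    [0,0,0,0,0,0],
    [0,0,0,0,0,0],
    [0,0,0.02,0,0,0],
    [0,0,0.035,0,0,0],
    [0,0,0.035,0,0,0],
    [-0.005,-0.02,0.02,0,0,0.03],
    [-0.012,-0.036,0.01,0,0,0.03],
    [-0.015,-0.036,0,0,0,0.03],
    [-0.015,-0.036,0,0,0,0.03],
    [-0.015,-0.036,0,0,0,0.03],
  ],
  fingers=-0.6,
)

```text
time_s: 11.28
tcp_pos: [0.485, 0.2175, 0.1607]
eef_rot: [-179.8, -0.1, -85.2]
contact_force: [0.6, 0.1, 0.6]
gripper_width: 0.07
```

Call:
carry_out(
  plan=[
    [-0.015,-0.036,0,0,0,0.03],
    [-0.015,-0.036,0,0,0,0.03],
    [-0.015,-0.03,0,0,0,0],
    [0,0,0,0,0,0],
  ],
  fingers=-0.6,
)

```text
time_s: 11.62
tcp_pos: [0.4334, 0.106, 0.1614]
eef_rot: [-179.7, 0.0, -81.5]
contact_force: [-0.1, -0.8, -1.4]
gripper_width: 0.0705
```

```bash
python3 d.py 429.7 105.1 60 -81.2; python3 - <<'E'
from plant import r
from h import *
for n,b in(('top',(100,160,170,230)),('scene',(330,220,440,320))):
    im=r.capture(n); cv2.imwrite(f'pics/{n}7.png',im[:,:,::-1]); crop(im,*b,{'top':10,'scene':7}[n],f'{n}7c.png')
E
for p in ".4435 .389" ".547 .381"; do python3 pd.py 7 top,scene $p; done
```

```text
t 11.62 pos [433.4 106.  161.4] rot [-1.7974e+02  1.0000e-02 -8.1540e+01] F [-0.1 -0.8 -1.4] w 70.5
d [-0.0037 -0.0009 -0.1014] |d|rows 2.4 w [-0.0008  0.0044  0.006 ] rows 0.1
top [443.7 391.4] [14.] 1380
scene [443.4 388.5] [24.1] 1571
top [546.6 383.1] [25.1] 1265
scene [547.2 380.5] [24.5] 2113
```

View pics/scene7c.png

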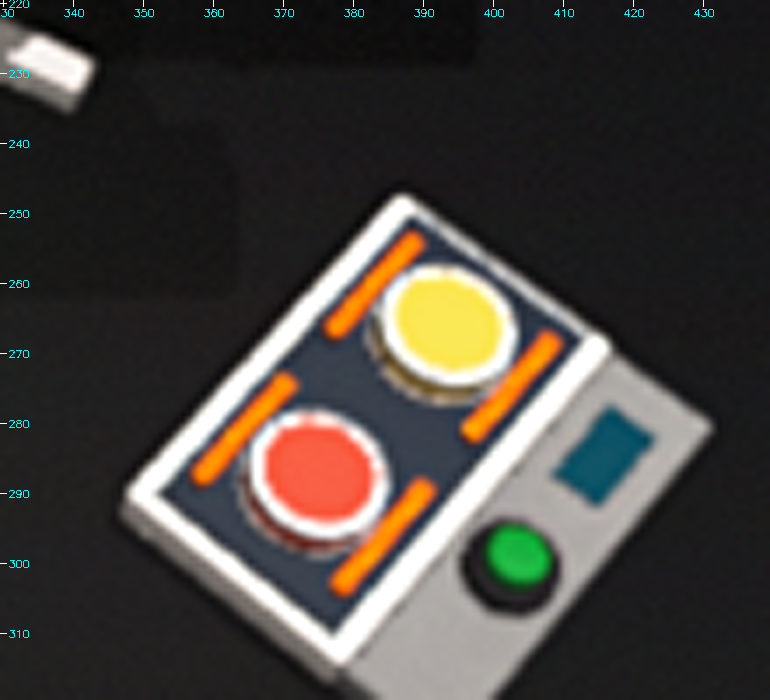

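View pics/top7c.png

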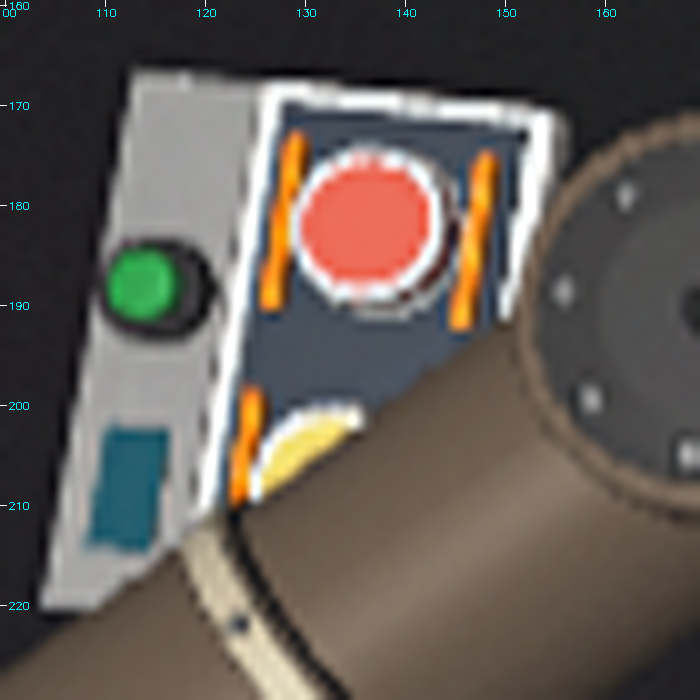

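View pics/top7.png

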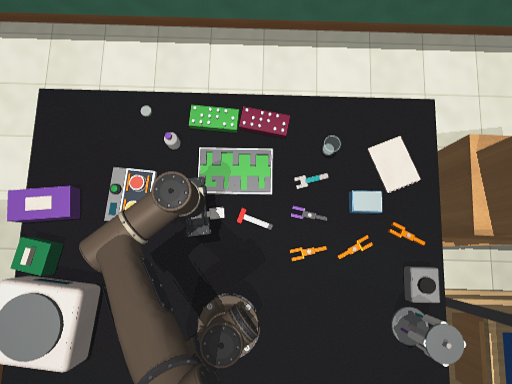

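```bash
cat > trayfit.py <<'E'
from f0 import *
order=[('tkey',-1),('pliers',-1),('scoop',1),('spanner',1)]
def wres(v,ns,mask,zs=(22,10),order=order,ims=imgs):
    e=0
    for n in ns:
        b=mask[n][0]; w=mask[n][1]
        L=tray(order); L[-1]=('tray','foam',rect(-88,88,-144,144),zs[0],zs[1],L[-1][5])
        lab,M=render(cams[n],L,[v[0],v[1],v[2]/10],b); A=M.reshape(-1,M.shape[-1]); Y=ims[n][b[1]:b[3],b[0]:b[2]].reshape(-1,3).astype(float)
        A=A[w];Y=Y[w]; k=A.sum(0)>1; C=np.linalg.lstsq(A[:,k],Y,rcond=1e-3)[0]; e+=((A[:,k]@C-Y)**2).mean()
    return e
def masks(p,half=(84,138)):
    mk={}
    for n,m in cams.items():
        b=box(m,p,.18); c,s=np.cos(p[2]),np.sin(p[2]); q=rect(-half[0],half[0],-half[1],half[1])@np.array([[c,-s],[s,c]]).T*mm+p[:2]
        pp=P(m,np.c_[q,np.full(4,.022)])-[b[0],b[1]]
        a=np.zeros((b[3]-b[1],b[2]-b[0]),np.uint8); cv2.fillPoly(a,[np.round(pp).astype(np.int32)],1); mk[n]=(b,a.ravel()>0)
    return mk
if __name__=='__main__':
    p=np.array([.613,-.0057,.007]); mk=masks(p)
    for zs in((22,10),):
      for ns in(('top',),('scene',),('top','scene')):
        v0=np.r_[p[:2],p[2]*10]; sim=np.array([v0,v0+[.005,0,0],v0+[0,.005,0],v0+[0,0,.3]])
        o=minimize(wres,v0,args=(ns,mk,zs),method='Nelder-Mead',options=dict(initial_simplex=sim,xatol=1e-5,fatol=1e-3,maxiter=200))
        print(zs,ns,np.round(o.x[:2]*1000,1),np.round(np.degrees(o.x[2]/10),2),round(o.fun,1))
    o2=[('tkey',-1),('pliers',-1),('spanner',1),('scoop',1)]
    o=minimize(wres,v0,args=(('top','scene'),mk,(22,10),o2),method='Nelder-Mead',options=dict(initial_simplex=sim,xatol=1e-5,fatol=1e-3,maxiter=200)); print('swapped',o.x*1000,o.fun)
E
python3 trayfit.py | grep -v len
```

```text
(22, 10) ('top',) [611.9  -4.9] 0.51 62.3
(22, 10) ('scene',) [612.2  -8.3] 0.57 37.4
(22, 10) ('top', 'scene') [611.9  -6.6] 0.72 186.5
swapped [611.84786076  -6.68274612 121.93944384] 252.26629514562228
```

Call:
carry_out(
  plan=[
    [-0.004,-0.001,-0.02,0,0.004,0.006],
    [0,0,-0.03,0,0,0],
    [0,0,-0.03,0,0,0],
    [0,0,-0.03,0,0,0],
    [0,0,-0.02,0,0,0],
    [0,0,0,0,0,0],
  ],
)

```text
time_s: 12.22
tcp_pos: [0.4397, 0.1155, 0.0317]
eef_rot: [-179.0, 0.4, -81.0]
contact_force: [-0.9, -1.0, 0.5]
gripper_width: 0.0702
```

```bash
python3 -c "
from plant import r
r.capture('top')";python3 d.py 429.7 105.1 5 -81.2
```

```text
t 12.27 pos [440.4 115.9  33.1] rot [-178.93    0.44  -80.94] F [0.9 0.1 0.5] w 70.2
d [-0.0107 -0.0108 -0.0281] |d|rows 0.8 w [-0.0104  0.0172 -0.0044] rows 0.2
```

Call:
carry_out(
  plan=[
    [-0.011,-0.011,0,-0.01,0.017,-0.004],
    [0,0,-0.008,0,0,0],
    [0,0,-0.008,0,0,0],
    [0,0,-0.006,0,0,0],
    [0,0,0,0,0,0],
  ],
)

```text
time_s: 12.68
tcp_pos: [0.4323, 0.1077, 0.0136]
eef_rot: [-179.7, 0.2, -81.1]
contact_force: [0.4, -0.3, -0.5]
gripper_width: 0.07
```

```bash
python3 -c "
from plant import r
r.capture('top')";python3 d.py 429.7 105.1 5 -81.2
```

```text
t 12.73 pos [432.4 107.7  14. ] rot [-1.7969e+02  1.5000e-01 -8.1060e+01] F [-0.2 -0.1  0.4] w 70.2
d [-0.0027 -0.0026 -0.009 ] |d|rows 0.2 w [-0.0035  0.0049 -0.0025] rows 0.1
```

Call:
carry_out(
  plan=[
    [-0.003,-0.003,-0.004,-0.003,0.005,-0.002],
    [0,0,-0.004,0,0,0],
    [0,0,-0.001,0,0,0],
    [0,0,0,0,0,0],
  ],
)

```text
time_s: 13.07
tcp_pos: [0.4299, 0.1049, 0.0051]
eef_rot: [-179.9, 0.1, -81.2]
contact_force: [-0.3, 0.1, 0.5]
gripper_width: 0.0703
```

```bash
python3 -c "
from plant import r
r.capture('top')";python3 d.py 429.7 105.1 5 -81.2
```

```text
t 13.12 pos [429.9 104.9   5.2] rot [-1.7992e+02  7.0000e-02 -8.1180e+01] F [-0.1 -0.5 -0. ] w 70.2
d [-0.0002  0.0002 -0.0002] |d|rows 0.0 w [-0.0015  0.0012 -0.0004] rows 0.0
```

Call:
carry_out(
  plan=[
    [0,0,0,-0.001,0.001,0],
    [0,0,0,0,0,0],
    [0,0,0,0,0,0],
    [0,0,0,0,0,0],
    [0,0,0,0,0,0],
    [0,0,0,0,0,0],
    [0,0,0,0,0,0],
  ],
  fingers=1,
  force=40,
)

```text
time_s: 13.7
tcp_pos: [0.4304, 0.1053, 0.0057]
eef_rot: [-179.9, 0.0, -81.2]
contact_force: [-0.8, 0.3, -0.4]
gripper_width: 0.0295
```

```bash
python3 -c "
from plant import r
r.capture('top')";python3 d.py 429.7 105.1 5 -81.2; python3 -c "
import numpy as np
T=np.array([.61205,-.0066]);th=np.radians(.54)
R=np.array([[np.cos(th),-np.sin(th)],[np.sin(th),np.cos(th)]])
for i,n in enumerate(['tkey','pliers','scoop','spanner']): print(n,(T+R@[0,(108-72*i)/1e3])*1000)"
```

```text
t 13.75 pos [430.4 105.3   5.7] rot [-1.7994e+02  4.0000e-02 -8.1170e+01] F [ 0.3  0.2 -0.3] w 24.6
d [-0.0007 -0.0002 -0.0007] |d|rows 0.0 w [-0.0009  0.001  -0.0006] rows 0.0
tkey [611.03213905 101.39520341]
pliers [611.71071302  29.39840114]
scoop [612.38928698 -42.59840114]
spanner [ 613.06786095 -114.59520341]
```

Call:
carry_out(
  plan=[
    [0,0,0,0,0,0],
    [0,0,0,0,0,0],
    [0,0,0.025,0,0,0],
    [0,0,0.03,0,0,0],
    [0,0,0.03,0,0,0],
    [0.01,-0.01,0.01,0,0,0.118],
    [0.017,-0.014,0,0,0,0.118],
    [0.017,-0.014,0,0,0,0.118],
    [0.017,-0.014,0,0,0,0.118],
    [0.017,-0.014,0,0,0,0.118],
    [0.017,-0.014,0,0,0,0.118],
    [0.017,-0.014,0,0,0,0.118],
  ],
)

```text
time_s: 14.75
tcp_pos: [0.5418, 0.0073, 0.1055]
eef_rot: [-180.0, -0.2, -31.7]
contact_force: [-0.5, 0.4, -1.6]
gripper_width: 0.0197
```

```bash
python3 d.py 607.4 -42.6 70 .5
```

```text
t 14.75 pos [541.8   7.3 105.5] rot [-180.     -0.21  -31.74] F [-0.5  0.4 -1.6] w 19.7
d [ 0.0656 -0.0499 -0.0355] |d|rows 2.2 w [0.0009 0.0036 0.5626] rows 4.5
```

Call:
carry_out(
  plan=[
    [0.012,-0.009,0,0,0,0.112],
    [0.012,-0.009,0,0,0,0.112],
    [0.012,-0.009,-0.01,0,0,0.112],
    [0.012,-0.009,-0.01,0,0,0.112],
    [0.008,-0.007,-0.01,0,0,0.08],
    [0,0,0,0,0,0],
    [0,0,0,0,0,0],
  ],
)

```text
time_s: 15.33
tcp_pos: [0.6017, -0.0417, 0.0715]
eef_rot: [180.0, -0.0, 0.1]
contact_force: [0.3, -0.3, -1.5]
gripper_width: 0.0198
```

```bash
python3 -c "
from plant import r
r.capture('top')";python3 d.py 607.4 -42.6 50 .5
```

```text
t 15.38 pos [601.3 -41.5  71.4] rot [1.7997e+02 1.0000e-02 1.2000e-01] F [-0.2  0.4 -1.8] w 19.8
d [ 0.0061 -0.0011 -0.0214] |d|rows 0.5 w [ 0.0005 -0.0002  0.0066] rows 0.1
```

Call:
carry_out(
  plan=[
    [0.006,-0.001,-0.005,0,0,0.007],
    [0,0,-0.008,0,0,0],
    [0,0,-0.005,0,0,0],
    [0,0,0,0,0,0],
    [0,0,0,0,0,0],
  ],
)

```text
time_s: 15.8
tcp_pos: [0.607, -0.0408, 0.0532]
eef_rot: [-180.0, -0.1, 0.3]
contact_force: [-0.3, -0.1, -1.6]
gripper_width: 0.0192
```

```bash
python3 - <<'E'
from plant import r
from h import *
for i in range(2):
  for n,b in(('top',(190,140,290,205)),('scene',(205,180,340,290))):
    im=r.capture(n); cv2.imwrite(f'pics/{n}8.png',im[:,:,::-1]); crop(im,*b,{'top':8,'scene':6}[n],f'{n}8c.png')
E
python3 d.py 607.4 -42.6 50 .5
```

```text
t 16.0 pos [607.4 -41.   53.7] rot [-1.7999e+02 -1.3000e-01  3.6000e-01] F [ 0.6 -0.5 -1.2] w 19.7
d [-0.     -0.0016 -0.0037] |d|rows 0.1 w [-0.0003  0.0022  0.0024] rows 0.0
```

View pics/scene8c.png

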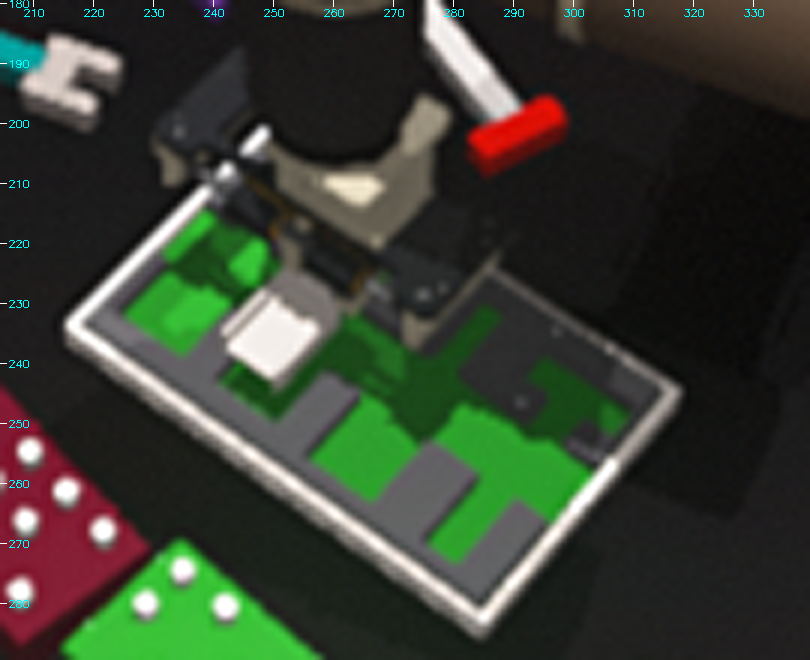

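View pics/top8c.png

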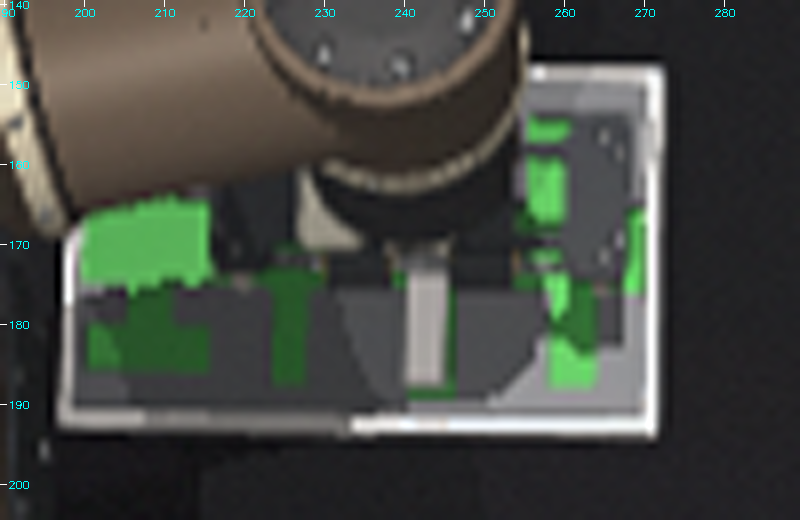

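```bash
python3 - <<'E'
from plant import r
from h import *
ct,cs=r.camera_model('top'),r.camera_model('scene')
im=cv2.imread('pics/top8.png').astype(int).mean(2)
for y in(178,181,184): print(y,im[y,236:250].astype(int))
for x in(242,243): print(x,im[182:193,x].astype(int))
crop(cv2.imread('pics/scene8.png')[:,:,::-1],235,215,280,250,16,'s8d.png',5)
E
```

```text
178 [ 76  78  77  74  81 168 163 163 164 146  58  75  76  76]
181 [ 78  78  77  74  90 164 163 163 167 124  56  76  76  77]
184 [ 78  78  78  73 101 165 164 164 169 108  55  76  77  77]
242 [164 164 164 165 168 148  94  67 117 133 196]
243 [163 164 164 164 167 147  94  69 116 133 197]
```

View pics/s8d.png

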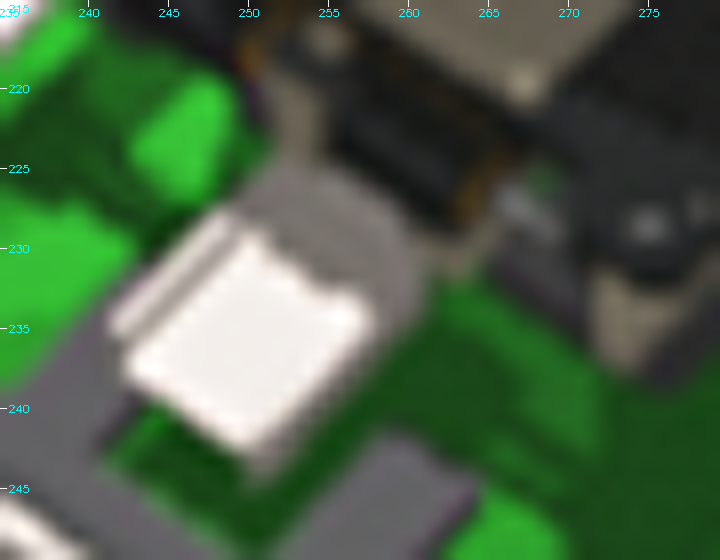

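```bash
python3 - <<'E'
from plant import r
from h import *
ct,cs=r.camera_model('top'),r.camera_model('scene')
print('cam', -ct['R'].T@ct['t'], -cs['R'].T@cs['t'])
for z in(.068,.070): print('left edge',U(ct,[[240.34,181]],z)*1000,'end',U(ct,[[242.7,187.27]],z)*1000)
# scene bowl front-left / front-right top corners
for z in(.070,): print('bowl +x corners',U(cs,[[242.3,238],[249.7,242.8],[257.5,234]],z)*1000, U(cs,[[241.5,234.8]],z)*1000)
for n in('scoop',):
    X=np.array([[607.4+5+68,-41-21,70.2],[607.4+5+68,-41+21,70.2],[607.4+15,-41+21,70.2],[607.4+15,-41-21,70.2]])/1000
    print(P(cs,X))
E
```

```text
cam [ 0.30184827 -0.10498369  1.44382401] [1.3110622  0.50937146 1.42942807]
left edge [[558.08999174 -31.32178736  68.        ]] end [[533.38553458 -41.41545666  68.        ]]
left edge [[557.71749973 -31.42886778  70.        ]] end [[533.0489548  -41.50786418  70.        ]]
bowl +x corners [[685.62386183 -53.05034905  70.        ]
 [684.24146153 -22.07417387  70.        ]
 [641.19563524 -23.82216594  70.        ]] [[677.74926876 -63.24581363  70.        ]]
[[241.26964162 235.48870369]
 [250.92157987 242.34106115]
 [261.89968485 230.92710586]
 [252.30362001 224.30125365]]
```

Call:
carry_out(
  plan=[
    [0.001,0,-0.006,0,0.002,0.003],
    [0,0,-0.008,0,0,0],
    [0,0,-0.006,0,0,0],
    [0,0,0,0,0,0],
    [0,0,0,0,0,0],
  ],
)

```text
time_s: 16.42
tcp_pos: [0.6088, -0.0409, 0.0321]
eef_rot: [-180.0, -0.1, 0.5]
contact_force: [0.7, -1.1, 0.0]
gripper_width: 0.0195
```

```bash
python3 -c "
from plant import r
r.capture('top')";python3 d.py 608.6 -40.9 30 .5
```

```text
t 16.47 pos [608.6 -40.9  32. ] rot [-1.7997e+02 -4.0000e-02  5.4000e-01] F [ 0.9 -0.1 -0.9] w 19.8
d [ 0.    -0.    -0.002] |d|rows 0.0 w [-0.0006  0.0008 -0.0006] rows 0.0
```

Exactly placed. Descend in.

Call:
carry_out(
  plan=[
    [0,0,-0.005,0,0,0],
    [0,0,-0.005,0,0,0],
    [0,0,-0.005,0,0,0],
    [0,0,0,0,0,0],
  ],
)

```text
time_s: 16.8
tcp_pos: [0.609, -0.0409, 0.0159]
eef_rot: [-180.0, -0.1, 0.5]
contact_force: [0.7, 0.5, -1.5]
gripper_width: 0.0195
```

```bash
python3 -c "
from plant import r
r.capture('top')";python3 d.py 608.6 -40.9 15.5 .5
```

```text
t 16.85 pos [609.2 -40.9  16.3] rot [-1.7996e+02 -1.1000e-01  5.4000e-01] F [-0.1 -0.5 -1.1] w 19.6
d [-0.0006 -0.     -0.0008] |d|rows 0.0 w [-0.0007  0.0019 -0.0007] rows 0.0
```

Call:
carry_out(
  plan=[
    [0,0,-0.002,0,0,0],
    [0,0,-0.002,0,0,0],
    [0,0,-0.001,0,0,0],
  ],
)

```text
time_s: 17.1
tcp_pos: [0.6097, -0.0408, 0.0159]
eef_rot: [180.0, -0.2, 0.7]
contact_force: [-0.3, 1.0, -0.2]
gripper_width: 0.0194
```

```bash
python3 -c "
from plant import r
r.capture('top')";python3 d.py 608.6 -40.9 15.5 .5
```

```text
t 17.15 pos [609.8 -40.8  15.7] rot [179.99  -0.21   0.65] F [-3.9  1.1 11.4] w 19.9
d [-0.0012 -0.0001 -0.0002] |d|rows 0.0 w [ 0.0001  0.0037 -0.0027] rows 0.0
```

Call:
carry_out(
  plan=[
    [-0.0005,0,-0.002,0,0,0],
    [0,0,0,0,0,0],
    [0,0,0,0,0,0],
    [0,0,0,0,0,0],
    [0,0,0.01,0,0,0],
    [0,0,0.02,0,0,0],
    [0,0,0.03,0,0,0],
    [0,0,0.03,0,0,0],
    [-0.02,0,0.03,0,0,-0.05],
    [-0.03,0,0.02,0,0,-0.11],
    [-0.035,0,0,0,0,-0.115],
    [-0.035,-0.005,0,0,0,-0.115],
  ],
  fingers=0.1,
)

```text
time_s: 18.15
tcp_pos: [0.4911, -0.0461, 0.1614]
eef_rot: [-179.9, -0.2, -22.3]
contact_force: [-0.4, -0.1, 0.4]
gripper_width: 0.0394
```

```bash
python3 d.py 410 -90 100 -109.5; python3 - <<'E'
from plant import r
from h import *
for n,b in(('top',(190,140,290,205)),('scene',(205,180,340,290))):
    im=r.capture(n); cv2.imwrite(f'pics/{n}9.png',im[:,:,::-1]); crop(im,*b,{'top':8,'scene':6}[n],f'{n}9c.png')
E
```

```text
t 18.15 pos [491.1 -46.1 161.4] rot [-179.94   -0.22  -22.3 ] F [-0.4 -0.1  0.4] w 39.4
d [-0.0811 -0.0439 -0.0614] |d|rows 2.7 w [ 0.0034  0.0028 -1.5219] rows 12.2
```

View pics/scene9c.png

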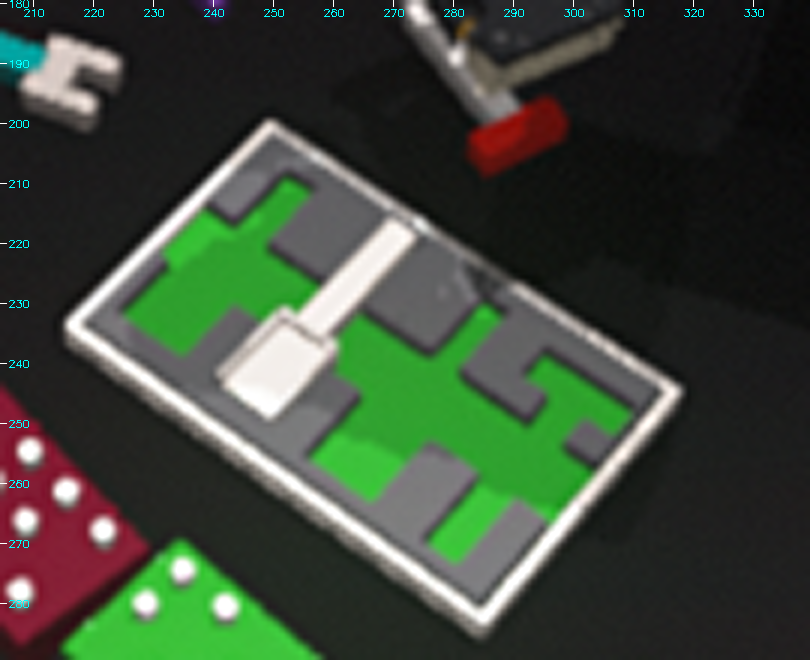

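View pics/top9c.png

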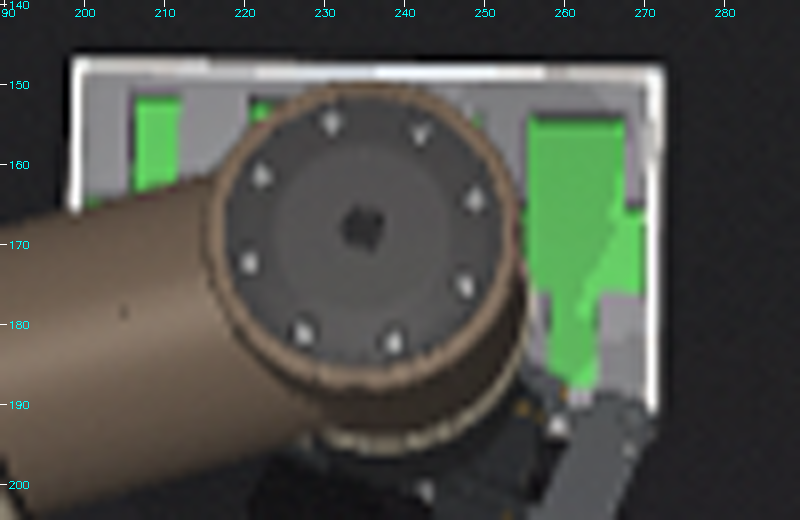

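Call:
carry_out(
  plan=[
    [-0.007,-0.0037,0,0,0,-0.124],
    [-0.007,-0.0037,0,0,0,-0.124],
    [-0.007,-0.0037,0,0,0,-0.124],
    [-0.007,-0.0037,0,0,0,-0.124],
    [-0.007,-0.0037,-0.005,0,0,-0.124],
    [-0.007,-0.0037,-0.005,0,0,-0.124],
    [-0.007,-0.0037,-0.01,0,0,-0.124],
    [-0.007,-0.0037,-0.01,0,0,-0.124],
    [-0.006,-0.0037,-0.01,0,0,-0.124],
    [-0.006,-0.0037,-0.01,0,0,-0.124],
    [-0.006,-0.0037,-0.01,0,0,-0.124],
    [0,0,0,0,0,-0.12],
  ],
  fingers=-0.5,
)

```text
time_s: 19.25
tcp_pos: [0.4121, -0.0896, 0.1099]
eef_rot: [-179.2, -0.5, -108.1]
contact_force: [-0.3, -0.3, -0.3]
gripper_width: 0.0658
```

```bash
python3 - <<'E'
from plant import r
from h import *
for n,b in(('top',(190,140,290,250)),):
    im=r.capture(n); cv2.imwrite(f'pics/{n}10.png',im[:,:,::-1]); crop(im,*b,5,f'{n}10c.png')
im=r.capture('scene'); cv2.imwrite(f'pics/scene10.png',im[:,:,::-1])
E
python3 d.py 409.5 -88.9 50 -109.5
```

```text
t 19.35 pos [414.1 -89.1 111.3] rot [-179.05   -0.44 -107.83] F [ 0.5 -0.1  0.1] w 65.7
d [-0.0046  0.0002 -0.0613] |d|rows 1.5 w [ 0.0126  0.0133 -0.0293] rows 0.3
```

View pics/scene10.png

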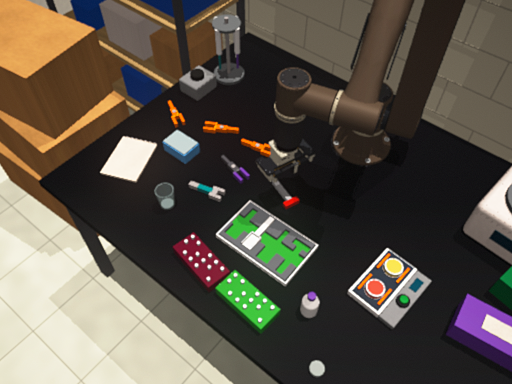

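Call:
carry_out(
  plan=[
    [-0.005,0,-0.01,0.012,0.013,-0.029],
    [0,0,-0.025,0,0,0],
    [0,0,-0.025,0,0,0],
    [0,0,-0.02,0,0,0],
    [0,0,0,0,0,0],
  ],
)

```text
time_s: 19.77
tcp_pos: [0.4129, -0.0881, 0.0314]
eef_rot: [-179.6, 0.4, -108.5]
contact_force: [-1.0, -0.2, -0.4]
gripper_width: 0.0661
```

```bash
python3 -c "
from plant import r
r.capture('top')";python3 d.py 409.5 -88.9 5 -109.5
```

```text
t 19.82 pos [413.6 -88.   32.8] rot [-179.54    0.39 -108.47] F [-0.6 -0.5  0.4] w 65.8
d [-0.0041 -0.0009 -0.0278] |d|rows 0.7 w [-0.0038  0.0098 -0.0179] rows 0.2
```

Call:
carry_out(
  plan=[
    [-0.004,-0.001,-0.008,-0.004,0.01,-0.018],
    [0,0,-0.01,0,0,0],
    [0,0,-0.008,0,0,0],
    [0,0,0,0,0,0],
  ],
)

```text
time_s: 20.15
tcp_pos: [0.4121, -0.0886, 0.0083]
eef_rot: [-179.9, 0.1, -109.4]
contact_force: [-1.2, -0.7, 1.0]
gripper_width: 0.0658
```

```bash
python3 -c "
from plant import r
r.capture('top')";python3 d.py 409.5 -88.9 5 -109.5
```

```text
t 20.2 pos [412.5 -88.6   8.9] rot [-1.7982e+02  1.0000e-01 -1.0938e+02] F [-0.9 -0.3 -0.2] w 65.6
d [-0.003  -0.0003 -0.0039] |d|rows 0.1 w [-0.0005  0.0036 -0.002 ] rows 0.0
```

Call:
carry_out(
  plan=[
    [-0.003,0,-0.004,0,0.003,-0.002],
    [0,0,-0.001,0,0,0],
    [0,0,0,0,0,0],
  ],
)

```text
time_s: 20.45
tcp_pos: [0.4103, -0.0883, 0.0049]
eef_rot: [-179.9, 0.1, -109.5]
contact_force: [1.1, -0.4, 0.3]
gripper_width: 0.0657
```

```bash
python3 -c "
from plant import r
r.capture('top')";python3 d.py 409.5 -88.9 5 -109.5
```

```text
t 20.5 pos [410.2 -88.3   4.9] rot [-1.7988e+02  1.0000e-01 -1.0948e+02] F [-0.3 -0.1 -0.3] w 65.6
d [-0.0007 -0.0006  0.0001] |d|rows 0.0 w [-0.001   0.0025 -0.0003] rows 0.0
```

Call:
carry_out(
  plan=[
    [0,-0.0006,0,-0.001,0.002,0],
    [0,0,0,0,0,0],
    [0,0,0,0,0,0],
    [0,0,0,0,0,0],
    [0,0,0,0,0,0],
    [0,0,0,0,0,0],
    [0,0,0,0,0,0],
    [0,0,0,0,0,0],
  ],
  fingers=1,
)

```text
time_s: 21.17
tcp_pos: [0.4108, -0.0889, 0.0059]
eef_rot: [-179.9, 0.1, -109.5]
contact_force: [0.6, -0.1, 1.3]
gripper_width: 0.0196
```

```bash
python3 -c "
from plant import r
r.capture('top')";python3 d.py 610.9 103.1 100 .5
```

```text
t 21.22 pos [410.8 -88.9   5.9] rot [-1.7990e+02  6.0000e-02 -1.0947e+02] F [-0.1  1.2  0.5] w 19.6
d [0.2001 0.192  0.0941] |d|rows 7.0 w [-2.2000e-03  1.1000e-03  1.9193e+00] rows 15.4
```

Call:
carry_out(
  plan=[
    [0,0,0.03,0,0,0],
    [0,0,0.035,0,0,0],
    [0,0,0.02,0,0,0.05],
    [0.012,0.012,0.005,0,0,0.12],
    [0.0125,0.012,0,0,0,0.12],
    [0.0125,0.012,0,0,0,0.12],
    [0.0125,0.012,0,0,0,0.12],
    [0.0125,0.012,0,0,0,0.12],
    [0.0125,0.012,0,0,0,0.12],
    [0.0125,0.012,0,0,0,0.12],
    [0.0125,0.012,0,0,0,0.12],
    [0.0125,0.012,0,0,0,0.12],
  ],
)

```text
time_s: 22.22
tcp_pos: [0.5205, 0.0215, 0.0988]
eef_rot: [179.8, -0.1, -42.5]
contact_force: [0.0, 0.4, -1.2]
gripper_width: 0.0198
```

```bash
python3 d.py 610.9 103.1 60 .5
```

```text
t 22.22 pos [520.5  21.5  98.8] rot [ 1.7983e+02 -1.4000e-01 -4.2490e+01] F [ 0.   0.4 -1.2] w 19.8
d [ 0.0904  0.0816 -0.0388] |d|rows 3.1 w [0.0038 0.0012 0.7503] rows 6.0
```

Call:
carry_out(
  plan=[
    [0.012,0.011,0,0,0,0.12],
    [0.013,0.012,0,0,0,0.12],
    [0.013,0.012,0,0,0,0.12],
    [0.013,0.012,-0.01,0,0,0.12],
    [0.013,0.011,-0.01,0,0,0.11],
    [0.01,0.01,-0.01,0,0,0.08],
    [0,0,0,0,0,0],
    [0,0,0,0,0,0],
  ],
)

```text
time_s: 22.88
tcp_pos: [0.5983, 0.0951, 0.0645]
eef_rot: [179.7, 0.1, -1.9]
contact_force: [-0.5, -0.8, -0.2]
gripper_width: 0.0196
```

```bash
python3 -c "
from plant import r
r.capture('top')";python3 d.py 610.9 103.1 50 .5
```

```text
t 22.93 pos [598.   94.9  64.4] rot [ 1.7972e+02  7.0000e-02 -1.9400e+00] F [ 0.7  0.2 -1.3] w 19.7
d [ 0.0129  0.0082 -0.0144] |d|rows 0.5 w [ 0.0048 -0.0013  0.0425] rows 0.3
```

Call:
carry_out(
  plan=[
    [0.012,0.008,0,0.005,-0.001,0.042],
    [0,0,-0.006,0,0,0],
    [0,0,-0.004,0,0,0],
    [0,0,0,0,0,0],
    [0,0,0,0,0,0],
  ],
)

```text
time_s: 23.35
tcp_pos: [0.6078, 0.1009, 0.0549]
eef_rot: [-180.0, 0.1, 0.0]
contact_force: [-0.5, 0.1, -1.2]
gripper_width: 0.0196
```

```bash
python3 - <<'E'
from plant import r
from h import *
for i in range(2):
  for n,b in(('top',(180,140,280,205)),('scene',(225,190,350,300))):
    im=r.capture(n); cv2.imwrite(f'pics/{n}11.png',im[:,:,::-1]); crop(im,*b,{'top':8,'scene':6}[n],f'{n}11c.png')
E
python3 d.py 610.9 103.1 50 .5
```

```text
t 23.55 pos [608.3 101.2  55.3] rot [-1.7997e+02  3.0000e-02  1.1000e-01] F [ 0.3  0.6 -1.2] w 19.6
d [ 0.0026  0.0019 -0.0053] |d|rows 0.1 w [-0.0006 -0.0005  0.0069] rows 0.1
```

View pics/scene11c.png

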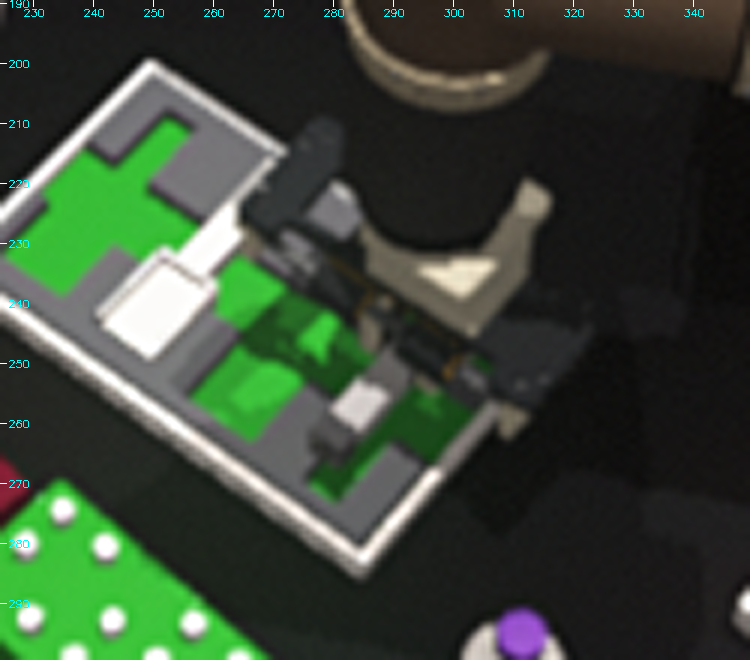

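View pics/top11c.png

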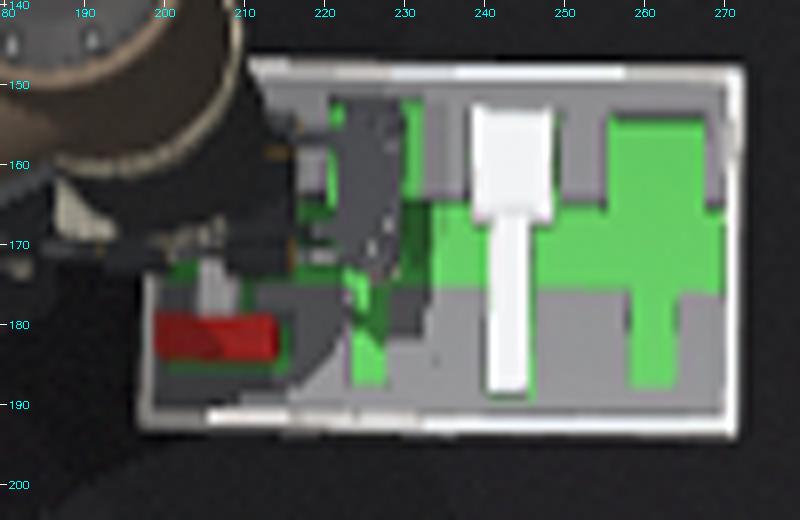

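```bash
python3 - <<'E'
from plant import r
from h import *
ct=r.camera_model('top')
im=cv2.imread('pics/top11.png')[:,:,::-1].astype(int)
for x in(202,206,210): print(x,[tuple(map(int,v[:2])) for v in im[175:190,x]])
for y in(181,182): print(y,[int(v[0]) for v in im[y,195:219]])
E
```

```text
202 [(50, 70), (58, 57), (56, 59), (65, 52), (91, 34), (108, 25), (107, 27), (107, 26), (106, 23), (90, 40), (55, 69), (49, 73), (60, 59), (60, 60), (59, 60)]
206 [(138, 136), (138, 136), (138, 139), (132, 128), (129, 86), (140, 28), (126, 28), (106, 28), (105, 27), (90, 26), (64, 62), (50, 75), (58, 58), (60, 60), (56, 56)]
210 [(46, 72), (52, 85), (48, 84), (52, 79), (104, 57), (142, 32), (140, 34), (142, 34), (147, 34), (129, 32), (66, 62), (47, 73), (58, 57), (56, 56), (99, 99)]
181 [17, 19, 39, 135, 100, 105, 107, 107, 107, 107, 105, 126, 141, 141, 140, 140, 140, 141, 144, 97, 40, 53, 77, 76]
182 [17, 20, 36, 134, 108, 107, 107, 107, 109, 107, 108, 106, 128, 143, 143, 142, 143, 143, 149, 95, 39, 51, 76, 77]
```

```bash
python3 - <<'E'
from plant import r
from h import *
ct=r.camera_model('top')
print(U(ct,[[208,178.91],[208,184.4]],.0714)*1000, U(ct,[[197.3,181.5],[214.0,181.5]],.0714)*1000)
# stem edges near y 176
im=cv2.imread('pics/top11.png')[:,:,::-1].astype(int)
for y in(174,175,176): print(y,[int(v.mean()) for v in im[y,200:213]])
c=np.array([608.3,101.2])
print(P(ct,np.array([[c[0]-45,c[1],71.4],[c[0]-66,c[1],71.4],[c[0]-66,c[1],49.4],[c[0]-55,c[1]+30,71.4],[c[0]-55,c[1]-30,71.4],[c[0]-55,c[1]-30,49.4]])/1000))
E
```

```text
[[562.3302687   95.41392031  71.4       ]
 [540.50698434  94.35871001  71.4       ]] [[550.88274551 136.73338257  71.4       ]
 [552.66051014  71.45926944  71.4       ]]
174 [49, 47, 53, 51, 65, 140, 137, 142, 82, 66, 38, 37, 35]
175 [66, 59, 57, 55, 70, 138, 136, 140, 128, 105, 54, 49, 61]
176 [59, 57, 58, 57, 79, 139, 136, 140, 143, 111, 63, 56, 78]
[[206.53552374 178.62741999]
 [206.27242229 183.90170299]
 [207.05711113 184.87938302]
 [198.74638528 180.9306882 ]
 [214.07370078 181.34116107]
 [214.73766621 182.35693338]]
```

Call:
carry_out(
  plan=[
    [0.0035,0.002,-0.006,0,0,0.007],
    [0,0,-0.008,0,0,0],
    [0,0,-0.006,0,0,0],
    [0,0,0,0,0,0],
    [0,0,0,0,0,0],
  ],
)

```text
time_s: 23.97
tcp_pos: [0.6122, 0.1035, 0.0334]
eef_rot: [-179.9, -0.0, 0.5]
contact_force: [-0.0, -0.6, -0.9]
gripper_width: 0.0196
```

```bash
python3 -c "
from plant import r
r.capture('top')";python3 d.py 611.9 103.3 30 .5
```

```text
t 24.02 pos [612.  103.4  33.3] rot [-1.7995e+02  1.0000e-02  5.2000e-01] F [ 0.6 -0.1 -0.4] w 19.9
d [-0.0001 -0.0001 -0.0033] |d|rows 0.1 w [-0.0009 -0.0002 -0.0003] rows 0.0
```

Call:
carry_out(
  plan=[
    [0,0,-0.005,0,0,0],
    [0,0,-0.006,0,0,0],
    [0,0,-0.005,0,0,0],
    [0,0,0,0,0,0],
  ],
)

```text
time_s: 24.35
tcp_pos: [0.6123, 0.1036, 0.0161]
eef_rot: [-179.9, -0.0, 0.5]
contact_force: [-0.4, -0.5, 0.2]
gripper_width: 0.0197
```

```bash
python3 -c "
from plant import r
r.capture('top')";python3 d.py 611.9 103.3 15.5 .5
```

```text
t 24.4 pos [612.4 103.6  16.4] rot [-1.7993e+02 -4.0000e-02  5.3000e-01] F [-0.4 -0.3 -1.5] w 19.7
d [-0.0005 -0.0003 -0.0009] |d|rows 0.0 w [-0.0012  0.0007 -0.0005] rows 0.0
```

Free entry again. Press to contact, release, rise.

Call:
carry_out(
  plan=[
    [0,0,-0.002,0,0,0],
    [0,0,-0.002,0,0,0],
    [0,0,-0.002,0,0,0],
  ],
)

```text
time_s: 24.65
tcp_pos: [0.6128, 0.1037, 0.0159]
eef_rot: [-180.0, -0.1, 0.7]
contact_force: [-6.4, 1.4, 15.5]
gripper_width: 0.0195
```

```bash
python3 -c "
from plant import r
r.capture('top')";python3 d.py 611.9 103.3 15.5 .5
```

```text
t 24.7 pos [612.8 103.7  15.9] rot [-1.7998e+02 -1.3000e-01  6.5000e-01] F [-6.7 -0.2 14.1] w 19.6
d [-0.0009 -0.0004 -0.0004] |d|rows 0.0 w [-0.0003  0.0023 -0.0026] rows 0.0
```

Call:
carry_out(
  plan=[
    [-0.0005,0,0,0,0,0],
    [0,0,0,0,0,0],
    [0,0,0,0,0,0],
    [0,0,0,0,0,0],
    [0,0,0.01,0,0,0],
    [0,0,0.02,0,0,0],
    [0,0,0.03,0,0,0],
    [0,0,0.035,0,0,0],
    [-0.01,-0.02,0.02,0,0,-0.1],
    [-0.014,-0.03,0.01,0,0,-0.115],
    [-0.014,-0.033,0,0,0,-0.115],
    [-0.014,-0.033,0,0,0,-0.115],
  ],
  fingers=0.1,
)

```text
time_s: 25.7
tcp_pos: [0.562, -0.011, 0.1509]
eef_rot: [-179.9, -0.3, -25.2]
contact_force: [0.5, -1.6, -0.3]
gripper_width: 0.0392
```

Call:
carry_out(
  plan=[
    [-0.014,-0.033,0,0,0,-0.115],
    [-0.014,-0.033,0,0,0,-0.115],
    [-0.014,-0.033,0,0,0,-0.115],
    [-0.014,-0.033,0,0,0,-0.115],
    [-0.014,-0.033,0,0,0,-0.115],
    [-0.014,-0.033,0,0,0,-0.115],
    [-0.014,-0.033,0,0,0,-0.115],
    [-0.01,-0.03,0,0,0,-0.115],
    [-0.01,-0.02,0,0,0,-0.115],
    [0,0,0,0,0,-0.08],
  ],
  fingers=-0.5,
)

```text
time_s: 26.53
tcp_pos: [0.4346, -0.3085, 0.1605]
eef_rot: [-179.4, -0.7, -92.5]
contact_force: [-0.6, 0.4, 0.1]
gripper_width: 0.0658
```

```bash
python3 - <<'E'
from plant import r
from h import *
for n,b in(('top',(180,140,345,260)),('scene',(180,140,340,290))):
    im=r.capture(n); cv2.imwrite(f'pics/{n}12.png',im[:,:,::-1]); crop(im,*b,{'top':4.8,'scene':5}[n],f'{n}12c.png')
E
python3 d.py 437.5 -308.6 60 -101
```

```text
t 26.63 pos [ 435.9 -306.7  160.5] rot [-179.37   -0.68  -92.19] F [-0.  -0.1 -0.2] w 65.5
d [ 0.0016 -0.0019 -0.1005] |d|rows 2.4 w [ 0.013   0.0095 -0.1538] rows 1.2
```

View pics/scene12c.png

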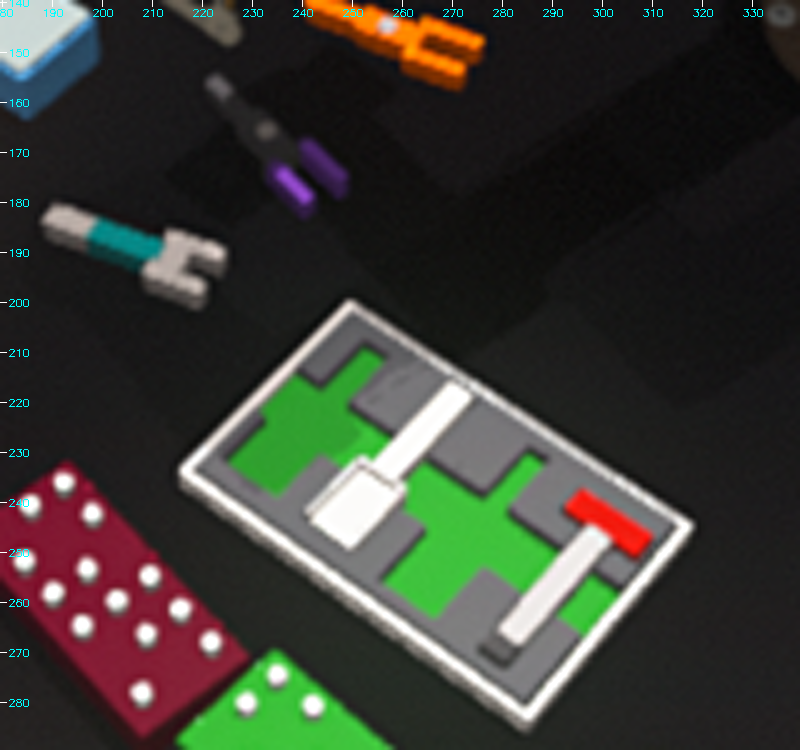

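View pics/top12c.png

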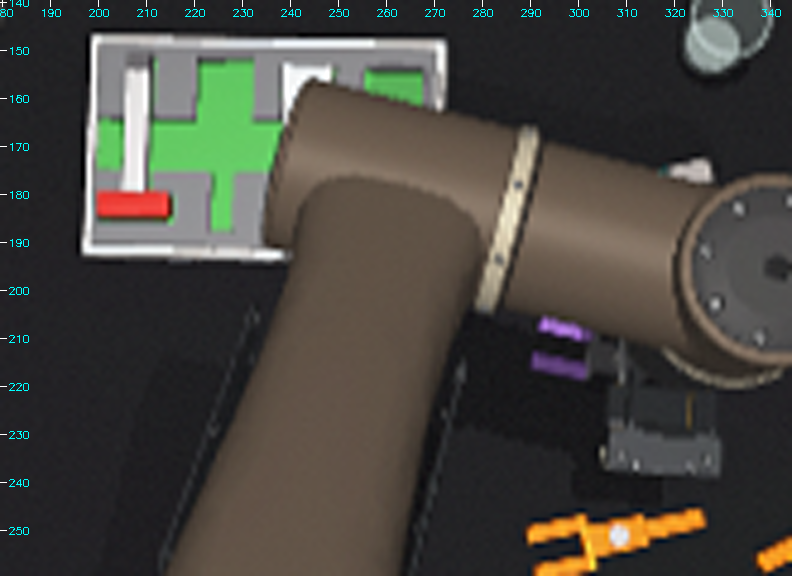

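Call:
carry_out(
  plan=[
    [0.002,-0.002,-0.01,0.013,0.01,-0.1],
    [0,0,-0.03,0,0,-0.05],
    [0,0,-0.035,0,0,0],
    [0,0,-0.03,0,0,0],
    [0,0,-0.015,0,0,0],
    [0,0,0,0,0,0],
  ],
)

```text
time_s: 27.13
tcp_pos: [0.4425, -0.307, 0.0417]
eef_rot: [-179.4, -0.1, -99.7]
contact_force: [-1.1, 0.7, -0.4]
gripper_width: 0.0656
```

```bash
python3 -c "
from plant import r
r.capture('top')";python3 d.py 437.8 -308.8 5 -101
```

```text
t 27.18 pos [ 443.  -307.2   42.9] rot [-1.7937e+02 -7.0000e-02 -9.9740e+01] F [-0.8  0.2 -0.7] w 65.7
d [-0.0052 -0.0016 -0.0379] |d|rows 0.9 w [ 0.0032  0.0107 -0.022 ] rows 0.2
```

Call:
carry_out(
  plan=[
    [-0.005,-0.0015,-0.008,0.003,0.01,-0.022],
    [0,0,-0.012,0,0,0],
    [0,0,-0.012,0,0,0],
    [0,0,-0.004,0,0,0],
    [0,0,0,0,0,0],
  ],
)

```text
time_s: 27.6
tcp_pos: [0.4426, -0.3088, 0.0113]
eef_rot: [-179.5, -0.1, -100.7]
contact_force: [-0.1, 0.2, 0.9]
gripper_width: 0.0659
```

```bash
python3 -c "
from plant import r
r.capture('top')";python3 d.py 437.8 -308.8 5 -101
```

```text
t 27.65 pos [ 442.8 -308.9   11.7] rot [-1.7952e+02 -9.0000e-02 -1.0068e+02] F [ 0.2 -0.6  0.4] w 65.6
d [-0.005   0.0001 -0.0067] |d|rows 0.2 w [ 0.0031  0.008  -0.0056] rows 0.1
```

Call:
carry_out(
  plan=[
    [-0.005,0,-0.004,0.003,0.008,-0.006],
    [-0.001,0,-0.003,0,0,0],
    [0,0,0,0,0,0],
  ],
)

```text
time_s: 27.9
tcp_pos: [0.4378, -0.3093, 0.0067]
eef_rot: [-179.8, -0.0, -101.0]
contact_force: [-0.2, 0.1, 0.2]
gripper_width: 0.0656
```

```bash
python3 -c "
from plant import r
r.capture('top')";python3 d.py 437.8 -308.8 5 -101
```

```text
t 27.95 pos [ 438.  -309.3    6.9] rot [-1.7982e+02 -3.0000e-02 -1.0101e+02] F [0.4 0.4 0. ] w 65.6
d [-0.0002  0.0005 -0.0019] |d|rows 0.0 w [0.001  0.0029 0.0003] rows 0.0
```

Call:
carry_out(
  plan=[
    [0,0.0005,-0.002,0.001,0.003,0],
    [0,0,0,0,0,0],
    [0,0,0,0,0,0],
    [0,0,0,0,0,0],
    [0,0,0,0,0,0],
    [0,0,0,0,0,0],
    [0,0,0,0,0,0],
    [0,0,0,0,0,0],
  ],
  fingers=1,
)

```text
time_s: 28.62
tcp_pos: [0.4385, -0.3091, 0.0056]
eef_rot: [-179.9, -0.0, -101.0]
contact_force: [-0.4, 0.1, -0.0]
gripper_width: 0.0233
```

```bash
python3 -c "
from plant import r
r.capture('top')";python3 d.py 611.5 31.1 100 -179.5
```

```text
t 28.67 pos [ 438.5 -309.     5.6] rot [-1.7994e+02 -1.0000e-02 -1.0101e+02] F [ 0.  -0.5  0.1] w 23.7
d [0.173  0.3401 0.0944] |d|rows 9.4 w [ 1.0000e-03  5.0000e-04 -1.3699e+00] rows 11.0
```

Call:
carry_out(
  plan=[
    [0,0,0.03,0,0,0],
    [0,0,0.035,0,0,0],
    [0,0,0.03,0,0,0],
    [0.014,0.027,0.01,0,0,-0.115],
    [0.015,0.029,0,0,0,-0.115],
    [0.015,0.029,0,0,0,-0.115],
    [0.015,0.029,0,0,0,-0.115],
    [0.015,0.029,0,0,0,-0.115],
    [0.015,0.029,0,0,0,-0.115],
    [0.015,0.029,0,0,0,-0.115],
    [0.015,0.029,0,0,0,-0.115],
    [0.015,0.029,0,0,0,-0.115],
  ],
)

```text
time_s: 29.67
tcp_pos: [0.5702, -0.0418, 0.1148]
eef_rot: [179.7, 0.3, -163.3]
contact_force: [0.5, -1.1, -1.0]
gripper_width: 0.0236
```

```bash
python3 d.py 611.5 31.1 60 -179.5
```

```text
t 29.67 pos [570.2 -41.8 114.8] rot [ 179.73    0.3  -163.32] F [ 0.5 -1.1 -1. ] w 23.6
d [ 0.0413  0.0729 -0.0548] |d|rows 2.4 w [-0.0055  0.0045 -0.2825] rows 2.3
```

Call:
carry_out(
  plan=[
    [0.012,0.022,0,-0.005,0.004,-0.09],
    [0.012,0.022,-0.01,0,0,-0.09],
    [0.01,0.017,-0.02,0,0,-0.09],
    [0.005,0.008,-0.015,0,0,-0.02],
    [0,0,0,0,0,0],
    [0,0,0,0,0,0],
  ],
)

```text
time_s: 30.17
tcp_pos: [0.6132, 0.0381, 0.0677]
eef_rot: [180.0, 0.1, 179.2]
contact_force: [0.1, -0.4, -1.1]
gripper_width: 0.0239
```

```bash
python3 -c "
from plant import r
r.capture('top')";python3 d.py 611.5 31.1 52 -179.5
```

```text
t 30.22 pos [612.9  37.8  67.6] rot [1.7995e+02 8.0000e-02 1.7917e+02] F [ 0.8  0.6 -1.7] w 23.7
d [-0.0014 -0.0067 -0.0156] |d|rows 0.4 w [-0.0009  0.0014  0.0232] rows 0.2
```

Call:
carry_out(
  plan=[
    [-0.001,-0.0065,-0.004,-0.001,0.001,0.023],
    [0,0,-0.005,0,0,0],
    [0,0,-0.003,0,0,0],
    [0,0,0,0,0,0],
    [0,0,0,0,0,0],
  ],
)

```text
time_s: 30.63
tcp_pos: [0.6117, 0.0287, 0.0581]
eef_rot: [180.0, 0.2, -179.5]
contact_force: [0.9, -0.7, -1.3]
gripper_width: 0.0239
```

```bash
python3 - <<'E'
from plant import r
from h import *
for i in range(2):
  for n,b in(('top',(190,140,290,205)),('scene',(205,180,340,290))):
    im=r.capture(n); cv2.imwrite(f'pics/{n}13.png',im[:,:,::-1]); crop(im,*b,{'top':8,'scene':6}[n],f'{n}13c.png')
E
python3 d.py 611.5 31.1 50 -179.5
```

```text
t 30.83 pos [611.8  29.1  58.1] rot [ 179.96    0.18 -179.51] F [-0.  -0.2 -1.3] w 23.3
d [-0.0003  0.002  -0.0081] |d|rows 0.2 w [-0.0008  0.0032  0.0001] rows 0.0
```

View pics/scene13c.png

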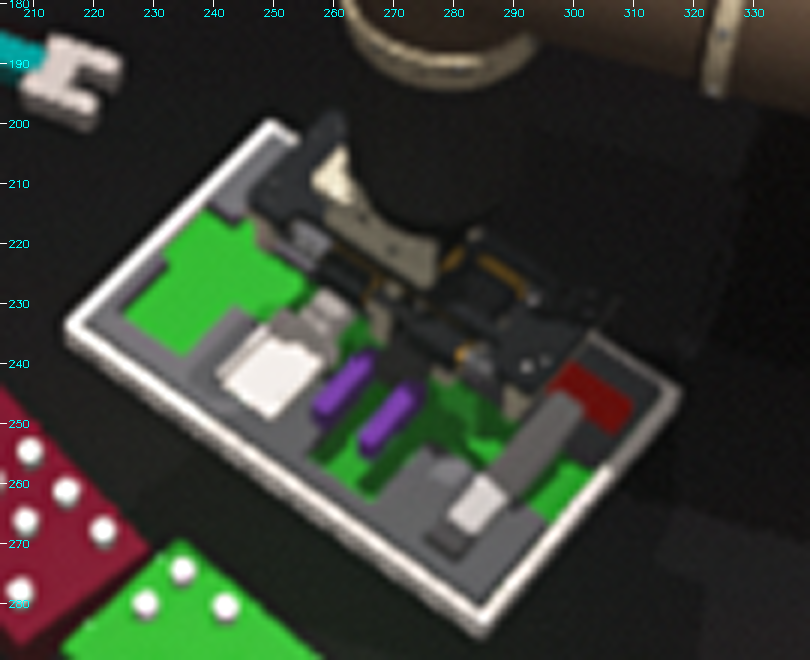

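View pics/top13c.png

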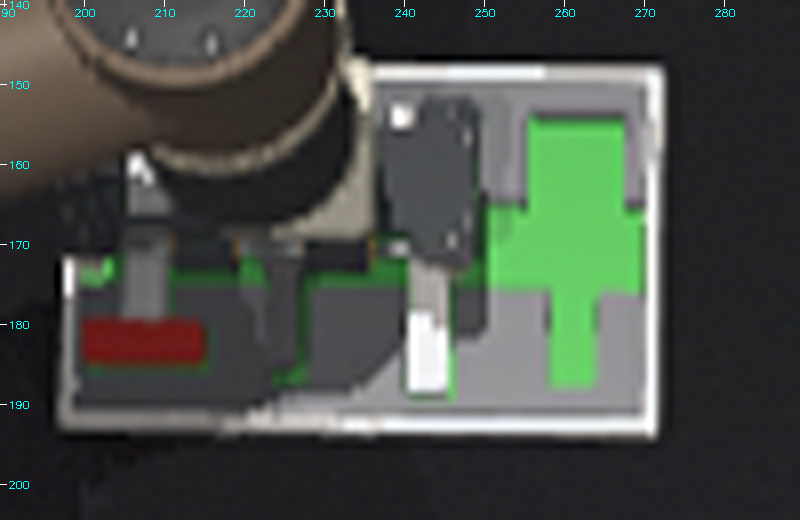

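```bash
python3 - <<'E'
from plant import r
from h import *
ct=r.camera_model('top'); cs=r.camera_model('scene')
im=cv2.imread('pics/top13.png')[:,:,::-1]
g=np.clip(im.astype(float)*2.0,0,255).astype(np.uint8)
crop(g,212,165,240,195,24,'t13d.png',5)
crop(cv2.imread('pics/scene13.png')[:,:,::-1],250,230,290,262,16,'s13d.png',5)
c=np.array([611.8,29.1]); th=np.radians(180.49);R=np.array([[np.cos(th),-np.sin(th)],[np.sin(th),np.cos(th)]])
def w(x,y,z): return np.r_[c+R@[x,y],z]/1000
print('top nose', P(ct,[w(72,7,74.5),w(72,-7,74.5),w(22,7,74.5),w(22,-7,74.5),w(72,0,52.5)]))
print('scene handles', P(cs,[w(-74,22,74.5),w(-74,10,74.5),w(-74,-10,74.5),w(-74,-22,74.5)]))
E
```

```text
top nose [[226.56568927 184.92348449]
 [222.97573517 184.85767151]
 [226.97078514 172.36828978]
 [223.40061629 172.30240932]
 [225.27229664 185.85530763]]
scene handles [[256.33514333 247.40673769]
 [259.19324312 249.40429469]
 [263.9932759  252.75908977]
 [266.89544727 254.78744888]]
```

View pics/t13d.png

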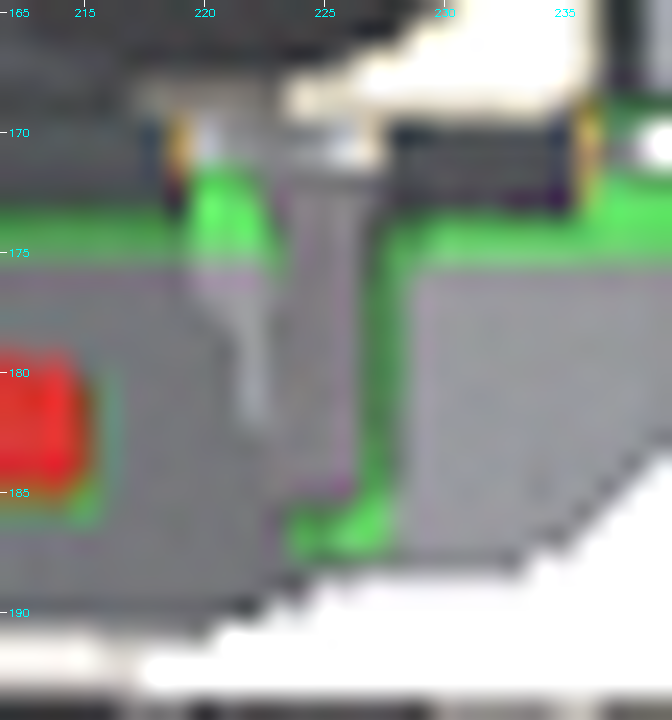

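View pics/s13d.png

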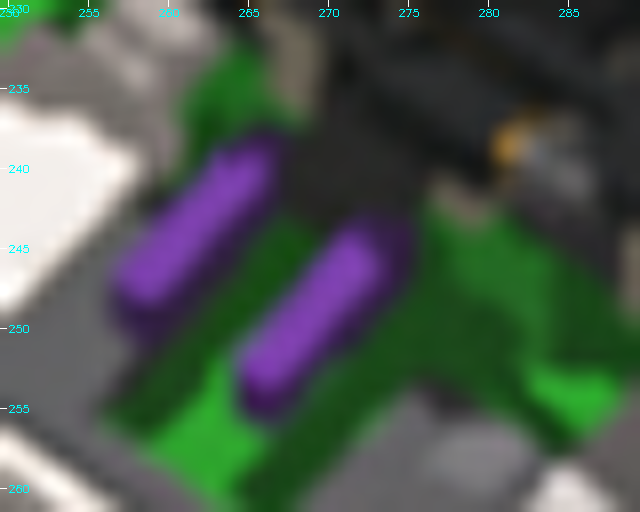

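```bash
python3 - <<'E'
import cv2,numpy as np
im=cv2.imread('pics/top13.png')[:,:,::-1].astype(int)
for x in(224,225,226): print(x,[tuple(map(int,v)) for v in im[180:191,x]])
print([tuple(map(int,v)) for v in im[180,220:231]])
im=cv2.imread('pics/top0.png')[:,:,::-1].astype(int)
for x in(225,226): print(x,[tuple(map(int,v)) for v in im[183:193,x]])
E
```

```text
224 [(63, 61, 62), (65, 64, 64), (64, 63, 65), (62, 62, 65), (66, 64, 67), (59, 56, 60), (41, 66, 42), (45, 82, 46), (51, 64, 55), (54, 53, 56), (97, 98, 100)]
225 [(65, 64, 66), (63, 62, 64), (65, 65, 67), (65, 65, 66), (66, 65, 68), (58, 55, 61), (41, 64, 41), (43, 81, 45), (49, 62, 52), (100, 99, 102), (133, 133, 137)]
226 [(65, 63, 67), (66, 63, 67), (69, 66, 70), (69, 65, 70), (68, 64, 70), (60, 54, 59), (47, 83, 48), (55, 102, 57), (55, 67, 57), (100, 99, 102), (133, 133, 135)]
[(57, 59, 60), (58, 58, 60), (77, 78, 81), (63, 64, 66), (63, 61, 62), (65, 64, 66), (65, 63, 67), (39, 61, 41), (45, 71, 49), (76, 77, 79), (76, 77, 80)]
225 [(103, 210, 103), (104, 210, 105), (104, 210, 104), (104, 212, 103), (112, 195, 112), (135, 157, 136), (151, 149, 155), (148, 147, 151), (177, 174, 173), (221, 217, 214)]
226 [(104, 210, 104), (104, 210, 105), (104, 210, 104), (105, 211, 103), (113, 194, 111), (137, 157, 138), (152, 148, 153), (147, 147, 150), (179, 179, 180), (224, 223, 223)]
```

Call:
carry_out(
  plan=[
    [0.0008,0.002,-0.006,0,0.003,0],
    [0,0,-0.009,0,0,0],
    [0,0,-0.008,0,0,0],
    [0,0,0,0,0,0],
    [0,0,0,0,0,0],
  ],
)

```text
time_s: 31.25
tcp_pos: [0.6128, 0.0317, 0.0325]
eef_rot: [179.9, 0.0, -179.5]
contact_force: [1.3, 0.1, -0.8]
gripper_width: 0.0236
```

```bash
python3 -c "
from plant import r
r.capture('top')";python3 d.py 612.6 31.2 32 -179.5
```

```text
t 31.3 pos [612.5  31.7  32.4] rot [ 1.7995e+02 -2.0000e-02 -1.7950e+02] F [-0.6  0.3 -2.1] w 23.5
d [ 0.0001 -0.0005 -0.0004] |d|rows 0.0 w [-0.0009 -0.0004  0.0001] rows 0.0
```

Call:
carry_out(
  plan=[
    [0,-0.0005,-0.004,0,0,0],
    [0,0,-0.006,0,0,0],
    [0,0,-0.005,0,0,0],
    [0,0,0,0,0,0],
  ],
)

```text
time_s: 31.63
tcp_pos: [0.6133, 0.0313, 0.0164]
eef_rot: [179.9, 0.1, -179.5]
contact_force: [0.3, 0.3, -0.8]
gripper_width: 0.0236
```

```bash
python3 -c "
from plant import r
r.capture('top')";python3 d.py 612.6 31.2 15.5 -179.5
```

```text
t 31.68 pos [613.3  31.3  16.7] rot [ 1.7994e+02  6.0000e-02 -1.7948e+02] F [ 0.7  0.2 -1.8] w 23.5
d [-0.0007 -0.0001 -0.0012] |d|rows 0.0 w [-0.0011  0.001  -0.0003] rows 0.0
```

Call:
carry_out(
  plan=[
    [-0.0005,0,-0.002,0,0,0],
    [0,0,-0.002,0,0,0],
    [0,0,-0.002,0,0,0],
  ],
)

```text
time_s: 31.93
tcp_pos: [0.6133, 0.0314, 0.0155]
eef_rot: [180.0, 0.2, -179.4]
contact_force: [-6.8, 0.8, 16.4]
gripper_width: 0.0237
```

```bash
python3 -c "
from plant import r
r.capture('top')";python3 d.py 612.6 31.2 15.5 -179.5
```

```text
t 31.98 pos [613.3  31.4  15.6] rot [ 1.7998e+02  1.6000e-01 -1.7937e+02] F [-6.9  1.3 15.6] w 23.3
d [-0.0007 -0.0002 -0.0001] |d|rows 0.0 w [-0.0003  0.0028 -0.0023] rows 0.0
```

Call:
carry_out(
  plan=[
    [0,0,0,0,0,0],
    [0,0,0,0,0,0],
    [0,0,0,0,0,0],
    [0,0,0,0,0,0],
    [0,0,0.01,0,0,0],
    [0,0,0.02,0,0,0],
    [0,0,0.03,0,0,0],
    [0,0,0.035,0,0,0],
    [-0.003,-0.02,0.03,0,0,0.1],
    [-0.003,-0.025,0.01,0,0,0.12],
    [-0.003,-0.025,0,0,0,0.12],
    [-0.003,-0.025,0,0,0,0.12],
  ],
  fingers=0.05,
)

```text
time_s: 32.98
tcp_pos: [0.6011, -0.0634, 0.1619]
eef_rot: [-179.6, 0.3, -152.1]
contact_force: [0.6, -0.2, -0.8]
gripper_width: 0.0421
```

Call:
carry_out(
  plan=[
    [-0.002,-0.025,0,0,0,0.12],
    [-0.002,-0.025,0,0,0,0.12],
    [-0.002,-0.025,0,0,0,0.12],
    [-0.002,-0.025,0,0,0,0.12],
    [-0.002,-0.025,0,0,0,0.12],
    [-0.002,-0.025,0,0,0,0.12],
    [-0.002,-0.025,0,0,0,0.12],
    [-0.002,-0.025,0,0,0,0.12],
    [-0.002,-0.025,0,0,0,0.12],
    [-0.002,-0.02,0,0,0,0.12],
    [0,0,0,0,0,0.12],
    [0,0,0,0,0,0],
  ],
  fingers=-0.5,
)

```text
time_s: 33.98
tcp_pos: [0.5775, -0.3258, 0.1719]
eef_rot: [-179.4, 0.4, -73.3]
contact_force: [-0.9, -0.0, 0.1]
gripper_width: 0.0656
```

```bash
python3 - <<'E'
from plant import r
from h import *
for n,b in(('top',(180,140,345,260)),('scene',(180,140,340,290))):
    im=r.capture(n); cv2.imwrite(f'pics/{n}14.png',im[:,:,::-1]); crop(im,*b,{'top':4.8,'scene':5}[n],f'{n}14c.png')
E
python3 d.py 582.9 -315.7 60 -74.3
```

```text
t 34.08 pos [ 577.7 -324.9  171.9] rot [-179.36    0.43  -73.78] F [-0.3  0.5 -0.5] w 66.0
d [ 0.0052  0.0092 -0.1119] |d|rows 2.7 w [-0.0103  0.0087 -0.0091] rows 0.1
```

View pics/scene14c.png

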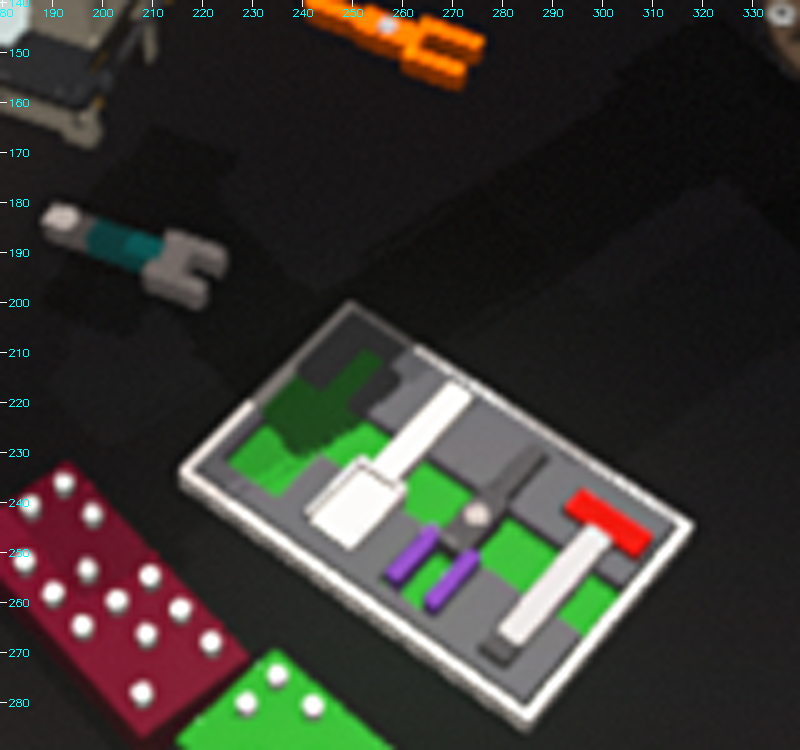

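View pics/top14c.png

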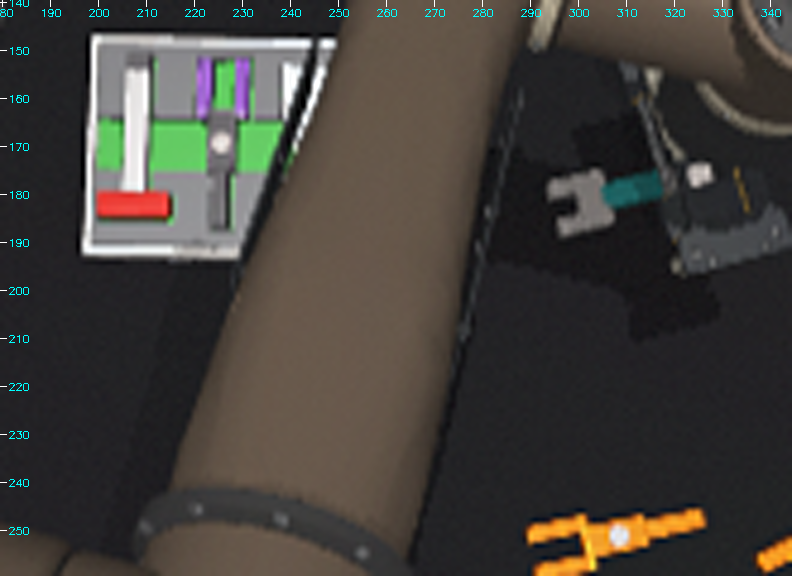

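Call:
carry_out(
  plan=[
    [0.005,0.009,0,-0.01,0.009,-0.009],
    [0,0,-0.03,0,0,0],
    [0,0,-0.035,0,0,0],
    [0,0,-0.035,0,0,0],
    [0,0,-0.02,0,0,0],
    [0,0,0,0,0,0],
  ],
)

```text
time_s: 34.58
tcp_pos: [0.5858, -0.3115, 0.0537]
eef_rot: [-179.5, -0.3, -75.6]
contact_force: [-0.6, -0.1, 0.2]
gripper_width: 0.0655
```

```bash
python3 -c "
from plant import r
r.capture('top')";python3 d.py 582.9 -315.7 5 -74.3
```

```text
t 34.63 pos [ 586.5 -311.8   55.5] rot [-179.5    -0.35  -75.54] F [ 0.  -0.3 -0.2] w 65.7
d [-0.0036 -0.0039 -0.0505] |d|rows 1.2 w [0.0035 0.01   0.0217] rows 0.2
```

Call:
carry_out(
  plan=[
    [-0.0035,-0.004,-0.008,0.003,0.01,0.022],
    [0,0,-0.015,0,0,0],
    [0,0,-0.015,0,0,0],
    [0,0,-0.008,0,0,0],
    [0,0,0,0,0,0],
  ],
)

```text
time_s: 35.05
tcp_pos: [0.5893, -0.3152, 0.0182]
eef_rot: [-179.5, -0.4, -74.5]
contact_force: [-0.9, 0.2, -0.6]
gripper_width: 0.0658
```

```bash
python3 -c "
from plant import r
r.capture('top')";python3 d.py 582.9 -315.7 5 -74.3
```

```text
t 35.1 pos [ 589.8 -315.3   19.1] rot [-179.45   -0.47  -74.49] F [ 0.2 -0.4  0.9] w 65.7
d [-0.0069 -0.0004 -0.0141] |d|rows 0.4 w [0.0053 0.0114 0.0034] rows 0.1
```

Call:
carry_out(
  plan=[
    [-0.007,0,-0.006,0.005,0.011,0.003],
    [-0.001,0,-0.006,0,0,0],
    [0,0,-0.003,0,0,0],
    [0,0,0,0,0,0],
  ],
)

```text
time_s: 35.43
tcp_pos: [0.5836, -0.3157, 0.0076]
eef_rot: [-179.7, -0.2, -74.3]
contact_force: [0.8, 0.2, 0.1]
gripper_width: 0.0659
```

```bash
python3 -c "
from plant import r
r.capture('top')";python3 d.py 582.9 -315.7 5 -74.3
```

```text
t 35.48 pos [ 583.8 -315.8    7.8] rot [-1.7973e+02 -1.7000e-01 -7.4330e+01] F [-0.1  0.9 -0.4] w 65.9
d [-0.0009  0.0001 -0.0028] |d|rows 0.1 w [0.0017 0.0053 0.0005] rows 0.0
```

Call:
carry_out(
  plan=[
    [-0.001,0,-0.002,0.002,0.005,0],
    [0,0,-0.001,0,0,0],
    [0,0,0,0,0,0],
    [0,0,0,0,0,0],
    [0,0,0,0,0,0],
    [0,0,0,0,0,0],
    [0,0,0,0,0,0],
    [0,0,0,0,0,0],
    [0,0,0,0,0,0],
  ],
  fingers=1,
)

```text
time_s: 36.23
tcp_pos: [0.5832, -0.3161, 0.0052]
eef_rot: [-180.0, -0.0, -74.3]
contact_force: [0.3, -0.4, 0.8]
gripper_width: 0.0195
```

```bash
python3 -c "
from plant import r
r.capture('top')";python3 d.py 612.9 -112.9 100 -179.5
```

```text
t 36.28 pos [ 583.2 -316.1    5.2] rot [-179.96   -0.    -74.34] F [-0.5  0.2  0.4] w 19.7
d [0.0297 0.2032 0.0948] |d|rows 5.4 w [ 6.0000e-04  6.0000e-04 -1.8354e+00] rows 14.7
```

Call:
carry_out(
  plan=[
    [0,0,0.03,0,0,0],
    [0,0,0.035,0,0,0],
    [0,0,0.03,0,0,0],
    [0.002,0.012,0.005,0,0,-0.12],
    [0.002,0.013,0,0,0,-0.12],
    [0.002,0.013,0,0,0,-0.12],
    [0.002,0.013,0,0,0,-0.12],
    [0.002,0.013,0,0,0,-0.12],
    [0.002,0.013,0,0,0,-0.12],
    [0.002,0.013,0,0,0,-0.12],
    [0.002,0.013,0,0,0,-0.12],
    [0.002,0.013,0,0,0,-0.12],
  ],
)

```text
time_s: 37.28
tcp_pos: [0.5974, -0.1966, 0.1079]
eef_rot: [179.8, 0.3, -138.6]
contact_force: [-1.4, 0.4, -1.3]
gripper_width: 0.0195
```

```bash
python3 d.py 612.9 -112.9 60 -179.5
```

```text
t 37.28 pos [ 597.4 -196.6  107.9] rot [ 179.84    0.32 -138.56] F [-1.4  0.4 -1.3] w 19.5
d [ 0.0155  0.0837 -0.0479] |d|rows 2.3 w [-0.0048  0.0043 -0.7146] rows 5.7
```

Call:
carry_out(
  plan=[
    [0.0025,0.014,0,-0.005,0.004,-0.12],
    [0.0025,0.014,0,0,0,-0.12],
    [0.0025,0.014,0,0,0,-0.12],
    [0.0025,0.014,-0.01,0,0,-0.12],
    [0.0025,0.012,-0.015,0,0,-0.11],
    [0.0025,0.007,-0.015,0,0,-0.06],
    [0,0,0,0,0,0],
    [0,0,0,0,0,0],
  ],
)

```text
time_s: 37.95
tcp_pos: [0.6122, -0.115, 0.067]
eef_rot: [179.9, -0.0, -177.6]
contact_force: [0.7, -0.4, -0.7]
gripper_width: 0.02
```

```bash
python3 -c "
from plant import r
r.capture('top')";python3 d.py 612.9 -112.9 52 -179.5
```

```text
t 38.0 pos [ 612.  -115.1   66.9] rot [ 1.7988e+02 -3.0000e-02 -1.7758e+02] F [-0.3  0.5 -0.6] w 19.7
d [ 0.0009  0.0022 -0.0149] |d|rows 0.4 w [-0.0021 -0.0006 -0.0335] rows 0.3
```

Call:
carry_out(
  plan=[
    [0.001,0.002,-0.004,-0.002,0,-0.034],
    [0,0,-0.005,0,0,0],
    [0,0,-0.003,0,0,0],
    [0,0,0,0,0,0],
    [0,0,0,0,0,0],
  ],
)

```text
time_s: 38.42
tcp_pos: [0.6137, -0.1156, 0.0573]
eef_rot: [-180.0, 0.1, -179.1]
contact_force: [0.3, -0.0, -1.1]
gripper_width: 0.0193
```

```bash
python3 - <<'E'
from plant import r
from h import *
for i in range(2):
  for n,b in(('top',(190,140,290,205)),('scene',(205,180,340,290))):
    im=r.capture(n); cv2.imwrite(f'pics/{n}15.png',im[:,:,::-1]); crop(im,*b,{'top':8,'scene':6}[n],f'{n}15c.png')
E
python3 d.py 612.9 -112.9 52 -179.5
```

```text
t 38.62 pos [ 613.8 -115.4   57.3] rot [-1.8000e+02  1.5000e-01 -1.7918e+02] F [-0.1  0.1 -1.2] w 19.5
d [-0.0009  0.0025 -0.0053] |d|rows 0.1 w [ 0.      0.0026 -0.0056] rows 0.0
```

View pics/scene15c.png

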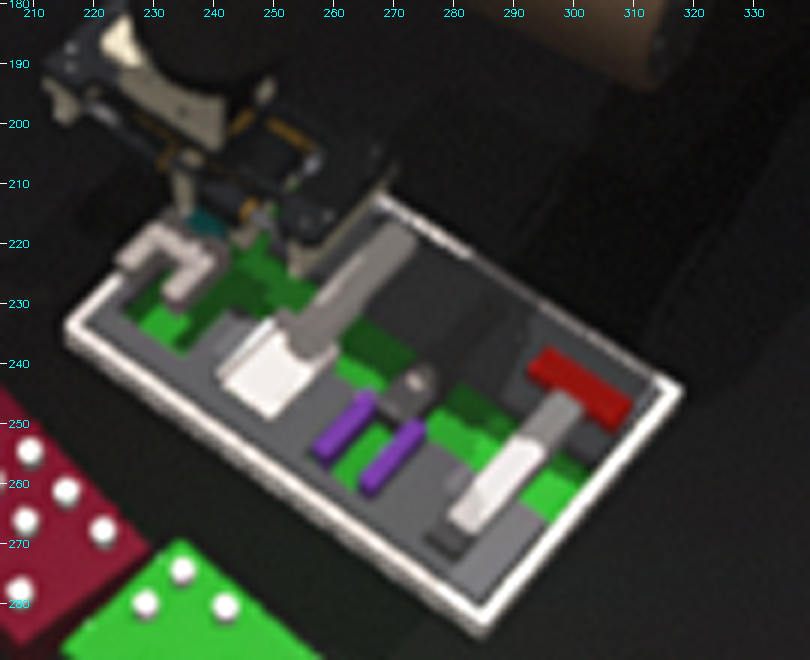

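View pics/top15c.png

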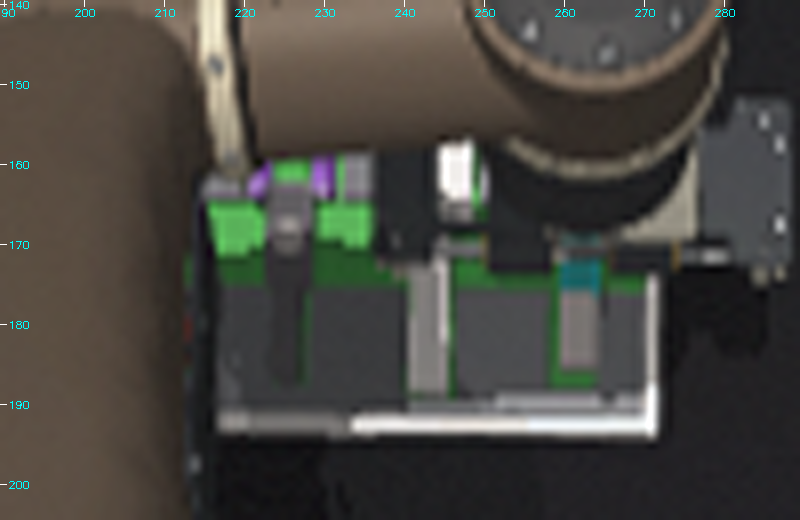

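```bash
python3 - <<'E'
from plant import r
from h import *
ct=r.camera_model('top')
im=cv2.imread('pics/top15.png')[:,:,::-1].astype(int)
for x in(261,262,263): print(x,[tuple(map(int,v)) for v in im[181:190,x]])
print([tuple(map(int,v)) for v in im[180,256:268]])
c=np.array([613.8,-115.4]); th=np.radians(.82);R=np.array([[np.cos(th),-np.sin(th)],[np.sin(th),np.cos(th)]])
def w(x,y,z): return np.r_[c+R@[x,y],z]/1000
print(P(ct,[w(-70,0,74.1),w(-70,0,52.1),w(-50,10,74.1),w(-50,-10,74.1)]))
E
```

```text
261 [(119, 114, 113), (119, 114, 113), (120, 115, 113), (124, 117, 115), (111, 102, 104), (68, 91, 66), (50, 109, 53), (63, 89, 66), (120, 117, 121)]
262 [(120, 115, 112), (120, 116, 113), (119, 115, 112), (123, 117, 116), (108, 102, 103), (68, 92, 65), (51, 110, 53), (63, 90, 66), (119, 116, 121)]
263 [(120, 115, 113), (120, 115, 113), (120, 115, 114), (122, 117, 116), (109, 102, 103), (69, 92, 67), (49, 110, 53), (63, 91, 66), (118, 117, 121)]
[(76, 76, 78), (77, 76, 79), (57, 79, 60), (48, 97, 50), (123, 118, 118), (120, 115, 113), (119, 115, 112), (119, 115, 113), (101, 98, 97), (75, 77, 79), (74, 75, 77), (75, 76, 78)]
[[261.92775812 184.89139702]
 [261.85697223 185.85521464]
 [259.42712554 179.82443343]
 [264.53804194 179.88947138]]
```

Call:
carry_out(
  plan=[
    [-0.001,0.0025,-0.006,0,0.003,-0.006],
    [0,0,-0.009,0,0,0],
    [0,0,-0.008,0,0,0],
    [0,0,0,0,0,0],
    [0,0,0,0,0,0],
  ],
)

```text
time_s: 39.03
tcp_pos: [0.6125, -0.1125, 0.0319]
eef_rot: [180.0, -0.0, -179.5]
contact_force: [0.6, -0.4, -0.4]
gripper_width: 0.0196
```

```bash
python3 -c "
from plant import r
r.capture('top')";python3 d.py 612.9 -112.9 32 -179.5
```

```text
t 39.08 pos [ 612.2 -112.4   31.7] rot [ 1.7999e+02 -7.0000e-02 -1.7953e+02] F [-0.5 -0.1 -1.1] w 19.4
d [ 0.0007 -0.0005  0.0003] |d|rows 0.0 w [-0.0002 -0.0012  0.0006] rows 0.0
```

Call:
carry_out(
  plan=[
    [0.0005,-0.0005,-0.004,0,0,0],
    [0,0,-0.006,0,0,0],
    [0,0,-0.005,0,0,0],
    [0,0,0,0,0,0],
  ],
)

```text
time_s: 39.42
tcp_pos: [0.6132, -0.113, 0.0155]
eef_rot: [180.0, -0.0, -179.5]
contact_force: [0.6, 0.5, -2.2]
gripper_width: 0.0194
```

```bash
python3 -c "
from plant import r
r.capture('top')";python3 d.py 612.9 -112.9 15.2 -179.5
```

```text
t 39.47 pos [ 613.3 -113.    15.9] rot [ 1.7999e+02 -1.0000e-02 -1.7951e+02] F [-0.9  0.4 -2.4] w 19.6
d [-0.0004  0.0001 -0.0007] |d|rows 0.0 w [-0.0001 -0.0002  0.0002] rows 0.0
```

Call:
carry_out(
  plan=[
    [0,0,-0.002,0,0,0],
    [0,0,-0.002,0,0,0],
    [0,0,-0.002,0,0,0],
  ],
)

```text
time_s: 39.72
tcp_pos: [0.6137, -0.113, 0.0152]
eef_rot: [-179.9, 0.0, -179.4]
contact_force: [-6.9, 2.1, 15.3]
gripper_width: 0.0195
```

```bash
python3 -c "
from plant import r
r.capture('top')";python3 d.py 612.9 -112.9 15.2 -179.5
```

```text
t 39.77 pos [ 613.7 -113.1   15.1] rot [-1.7994e+02  6.0000e-02 -1.7939e+02] F [-6.   1.8 15.1] w 19.5
d [-0.0008  0.0002  0.0001] |d|rows 0.0 w [ 0.0011  0.001  -0.0018] rows 0.0
```

Call:
carry_out(
  plan=[
    [0,0,0,0,0,0],
    [0,0,0,0,0,0],
    [0,0,0,0,0,0],
    [0,0,0,0,0,0],
    [0,0,0.01,0,0,0],
    [0,0,0.02,0,0,0],
    [0,0,0.03,0,0,0],
    [0,0,0.035,0,0,0],
    [-0.015,-0.02,0.03,0,0,0.1],
    [-0.02,-0.03,0.02,0,0,0.12],
    [-0.02,-0.03,0,0,0,0.12],
    [-0.02,-0.03,0,0,0,0.12],
  ],
  fingers=0.05,
)

```text
time_s: 40.77
tcp_pos: [0.5401, -0.2225, 0.1713]
eef_rot: [-179.5, 0.1, -152.1]
contact_force: [0.5, 0.0, -0.5]
gripper_width: 0.0416
```

Call:
carry_out(
  plan=[
    [-0.02,-0.03,0,0,0,0.12],
    [-0.02,-0.03,0,0,0,0.12],
    [-0.02,-0.03,0,0,0,0.12],
    [-0.015,-0.03,0,0,0,0.12],
    [-0.01,-0.03,0,0,0,0.12],
    [-0.01,-0.03,0,0,0,0.12],
    [0,-0.03,0,0,0,0],
    [0,0,0,0,0,0],
  ],
)

```text
time_s: 41.43
tcp_pos: [0.4392, -0.4398, 0.1808]
eef_rot: [-179.0, 0.2, -110.2]
contact_force: [1.0, -0.2, 1.3]
gripper_width: 0.0416
```

```bash
python3 - <<'E'
from plant import r
from h import *
for n,b in(('top',(190,140,290,205)),('scene',(205,180,340,290))):
    im=r.capture(n); cv2.imwrite(f'pics/{n}16.png',im[:,:,::-1]); crop(im,*b,{'top':8,'scene':6}[n],f'{n}16c.png')
E
python3 d.py 520 470 150 -94
```

```text
t 41.53 pos [ 439.3 -436.6  180.6] rot [-179.01    0.3  -110.23] F [-0.1  1.1 -0.3] w 41.4
d [ 0.0807  0.9066 -0.0306] |d|rows 21.8 w [-0.0015  0.018   0.2833] rows 2.3
```

View pics/scene16c.png

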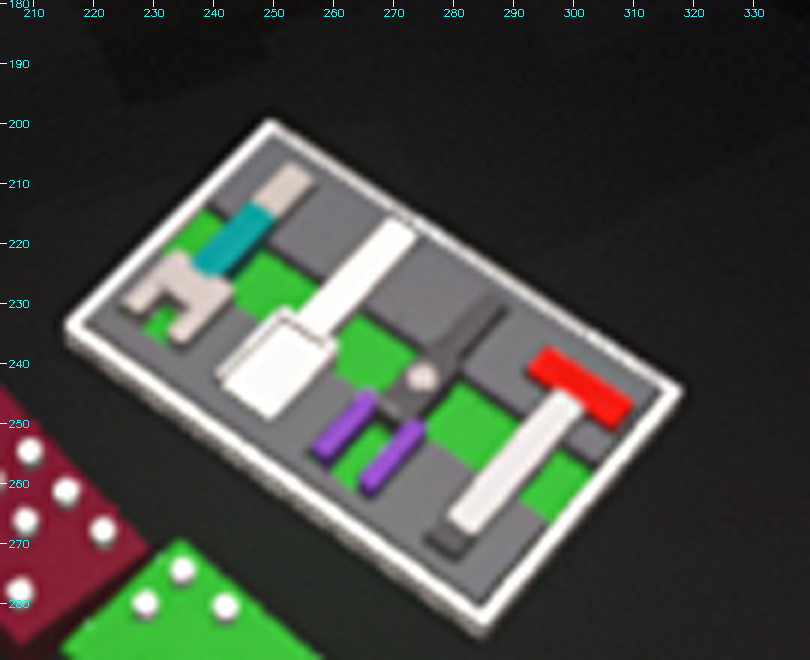

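View pics/top16c.png

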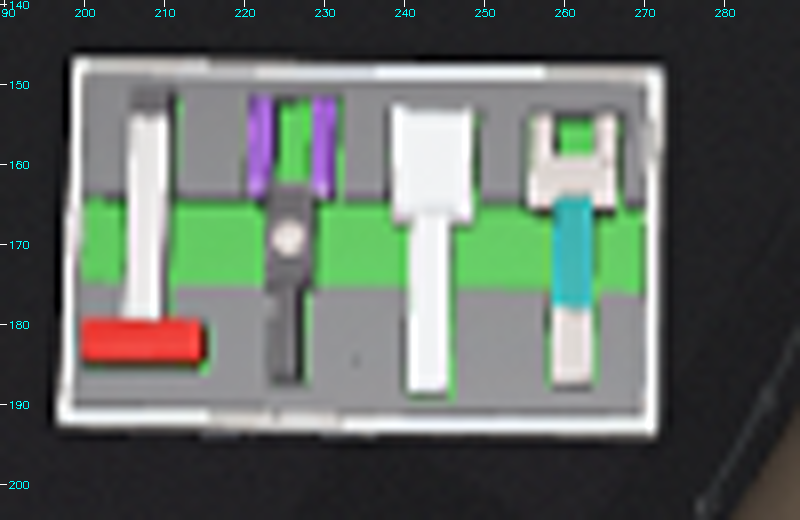

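View pics/scene16.png

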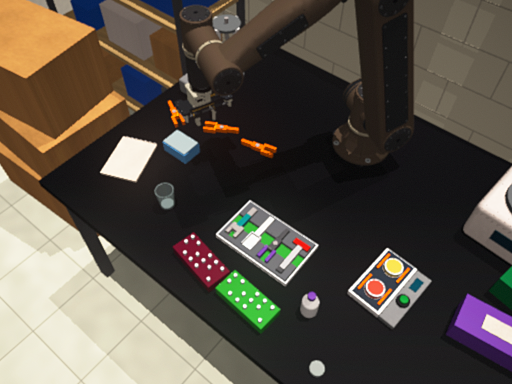

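```bash
cat > chk.py <<'E'
import sys
from f0 import *
tag=sys.argv[1]
im={n:cv2.imread(f'pics/{n}{tag}.png')[:,:,::-1] for n in cams}
def up(L,dz): return [tuple([l[0],l[1],l[2]]+[z+dz for z in l[3:]]) for l in L]
Tt={'top':np.array([.6119,-.0049]),'scene':np.array([.6122,-.0083])}; th=np.radians(.54);R=np.array([[np.cos(th),-np.sin(th)],[np.sin(th),np.cos(th)]])
Q={'spanner':(-34,24,19,45),'tkey':(-59,),'scoop':(),'pliers':(20,)}
for i,(n,s) in enumerate([('tkey',-1),('pliers',-1),('scoop',1),('spanner',1)]):
    for c in('top','scene'):
        p0=Tt[c]+R@[0,(108-72*i)/1e3]; q=Q[n]
        # background=foam/green: use restricted fit with small box and tray model below
        out=[]
        for dz in(10,16):
            def f(v):
                L=tray([('tkey',-1),('pliers',-1),('scoop',1),('spanner',1)])
                tl=up(tool(n,q if q else None),dz); a=v[2]/10+(np.pi if s<0 else 0)
                Rl=np.array([[np.cos(a),-np.sin(a)],[np.sin(a),np.cos(a)]]); Tl=R.T@(v[:2]-Tt[c])*1000
                Rt=R.T@Rl
                tl=[tuple([l[0],l[1],l[2]@Rt.T+Tl]+list(l[3:])) for l in tl]
                return resid([im[c]],[cams[c]],[bx],L+tl,[*Tt[c],th])
            bx=box(cams[c],p0,.085)
            v0=np.r_[p0,th*10]; sim=np.array([v0,v0+[.003,0,0],v0+[0,.003,0],v0+[0,0,.3]])
            o=minimize(f,v0,method='Nelder-Mead',options=dict(initial_simplex=sim,xatol=2e-5,fatol=.05,maxiter=120))
            out.append((dz,np.round(R.T@(o.x[:2]-p0)*1000,1),round(np.degrees(o.x[2]/10-th),2),round(o.fun)))
        print(n,c,out,flush=True)
E
python3 chk.py 16 | grep -v len; for p in ".4435 .389" ".547 .381"; do python3 pd.py 16 top,scene $p; done
```

```text
tkey top [(10, array([2. , 1.3]), np.float64(-0.2), 671), (16, array([0.8, 0.5]), np.float64(-0.04), 673)]
tkey scene [(10, array([1.9, 2.2]), np.float64(-0.32), 838), (16, array([5.2, 3.6]), np.float64(-0.06), 838)]
pliers top [(10, array([-0.1,  0.9]), np.float64(-0.19), 2093), (16, array([-1.7,  0.5]), np.float64(-0.15), 2091)]
pliers scene [(10, array([0.1, 1.1]), np.float64(0.93), 2484), (16, array([3.2, 3.6]), np.float64(0.53), 2486)]
scoop top [(10, array([-0.2,  1. ]), np.float64(0.05), 1120), (16, array([-1.4,  0.7]), np.float64(0.22), 1120)]
scoop scene [(10, array([3.3, 1.4]), np.float64(0.13), 1390), (16, array([5.7, 3.8]), np.float64(0.22), 1384)]
spanner top [(10, array([-1.7,  1.2]), np.float64(0.89), 1308), (16, array([-3.6,  1.2]), np.float64(0.94), 1307)]
spanner scene [(10, array([0.1, 1.5]), np.float64(0.37), 1711), (16, array([2.9, 4. ]), np.float64(0.3), 1712)]
top [442.8 390.7] [25.1] 1155
scene [443.4 388.3] [24.3] 1568
top [546.6 383.1] [25.1] 1269
scene [547.2 380.6] [24.6] 2103
```

Call:
carry_out(
  plan=[
    [0.003,0.035,0,0,0,0.025],
    [0.004,0.041,0,0,0,0.025],
    [0.004,0.041,0,0,0,0.025],
    [0.004,0.041,0,0,0,0.025],
    [0.004,0.041,0,0,0,0.025],
    [0.004,0.041,0,0,0,0.025],
    [0.004,0.041,0,0,0,0.025],
    [0.004,0.041,0,0,0,0.025],
    [0.004,0.041,0,0,0,0.025],
    [0.004,0.041,0,0,0,0.02],
    [0.004,0.041,0,0,0,0.02],
    [0.004,0.041,0,0,0,0.02],
  ],
  fingers=1,
  force=20,
)

```text
time_s: 42.53
tcp_pos: [0.478, 0.0544, 0.1838]
eef_rot: [-178.8, 0.5, -93.5]
contact_force: [0.8, 0.4, 0.5]
gripper_width: 0.0
```

```bash
python3 d.py 520 471 120 -94.4; python3 - <<'E'
from plant import r
from h import *
ct=r.camera_model('top'); cs=r.camera_model('scene')
for z in(.040,.043,.046): print(z,U(ct,[[113.9,187.9]],z)*1000,U(cs,[[403.4,298.7]],z)*1000)
E
```

```text
t 42.53 pos [478.   54.4 183.8] rot [-178.77    0.48  -93.48] F [0.8 0.4 0.5] w 0.0
d [ 0.042   0.4166 -0.0638] |d|rows 10.2 w [-0.0069  0.022  -0.0159] rows 0.2
0.04 [[521.63331968 472.81113627  40.        ]] [[520.58960037 469.12002379  40.        ]]
0.043 [[521.16363462 471.57637716  43.        ]] [[522.2963586  469.20693314  43.        ]]
0.046 [[520.69394956 470.34161805  46.        ]] [[524.00311683 469.29384249  46.        ]]
```

Call:
carry_out(
  plan=[
    [0.004,0.041,0,-0.007,0.022,-0.008],
    [0.004,0.041,0,0,0,-0.008],
    [0.004,0.041,0,0,0,0],
    [0.004,0.041,-0.005,0,0,0],
    [0.004,0.041,-0.01,0,0,0],
    [0.004,0.041,-0.01,0,0,0],
    [0.004,0.041,-0.01,0,0,0],
    [0.004,0.041,-0.01,0,0,0],
    [0.004,0.041,-0.01,0,0,0],
    [0.004,0.03,-0.01,0,0,0],
    [0,0.01,0,0,0,0],
    [0,0,0,0,0,0],
  ],
)

```text
time_s: 43.53
tcp_pos: [0.5008, 0.4743, 0.1258]
eef_rot: [-179.7, 0.4, -93.3]
contact_force: [-0.2, -0.2, 0.4]
gripper_width: 0.0005
```

```bash
python3 -c "
from plant import r
r.capture('top')";python3 d.py 521.5 471.5 65 -94.4
```

```text
t 43.58 pos [500.5 473.2 125.6] rot [-179.71    0.38  -93.29] F [ 0.7  0.2 -1.1] w 0.3
d [ 0.021  -0.0017 -0.0606] |d|rows 1.5 w [-0.0063  0.0055 -0.0193] rows 0.2
```

Call:
carry_out(
  plan=[
    [0.02,-0.002,-0.01,-0.006,0.005,-0.019],
    [0,0,-0.02,0,0,0],
    [0,0,-0.02,0,0,0],
    [0,0,-0.005,0,0,0],
    [0,0,0,0,0,0],
    [0,0,0,0,0,0],
  ],
)

```text
time_s: 44.08
tcp_pos: [0.5182, 0.468, 0.075]
eef_rot: [-179.9, 0.2, -94.4]
contact_force: [0.2, 0.6, 1.6]
gripper_width: 0.0002
```

```bash
python3 - <<'E'
from plant import r
from h import *
for n,b in(('top',(90,160,170,230)),('scene',(330,220,440,320))):
    im=r.capture(n); cv2.imwrite(f'pics/{n}17.png',im[:,:,::-1]); crop(im,*b,{'top':8,'scene':6}[n],f'{n}17c.png')
E
python3 d.py 521.5 471.5 55 -94.4
```

```text
t 44.18 pos [518.7 468.7  75.8] rot [-179.85    0.25  -94.4 ] F [ 0.1 -1.  -0.2] w 0.6
d [ 0.0028  0.0028 -0.0208] |d|rows 0.5 w [-0.0042  0.003  -0.0001] rows 0.0
```

View pics/scene17c.png

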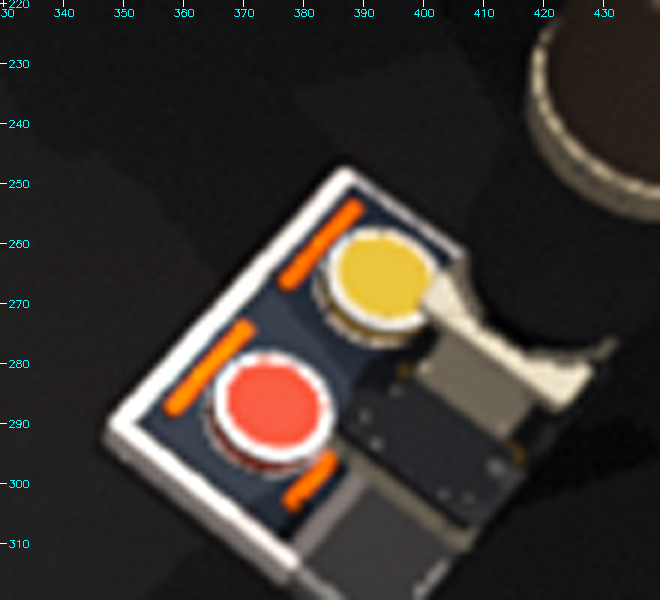

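```bash
python3 - <<'E'
from h import *
a=cv2.imread('pics/scene16.png').astype(int);b=cv2.imread('pics/scene17.png').astype(int)
crop(b.astype(np.uint8)[:,:,::-1],205,180,340,320,4,'s17t.png')
d=np.abs(a-b).max(2)[195:290,212:320]; print((d>50).sum())
E
```

```text
0
```

View pics/s17t.png

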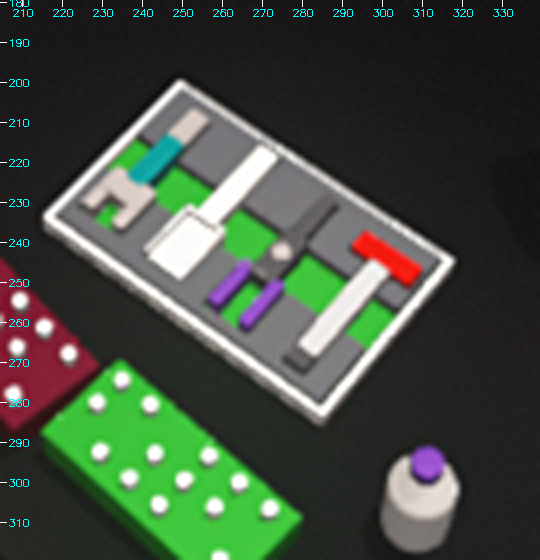

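Call:
carry_out(
  plan=[
    [0.003,0.003,-0.006,-0.004,0.003,0],
    [0,0,-0.008,0,0,0],
    [0,0,-0.004,0,0,0],
    [0,0,0,0,0,0],
  ],
)

```text
time_s: 44.52
tcp_pos: [0.523, 0.4735, 0.0603]
eef_rot: [-179.8, 0.3, -94.4]
contact_force: [0.5, -0.4, -0.6]
gripper_width: 0.0002
```

```bash
python3 -c "
from plant import r
r.capture('top')";python3 d.py 521.5 471.5 44 -94.4
```

```text
t 44.57 pos [523.  473.4  60.4] rot [-179.84    0.28  -94.38] F [ 0.2  0.6 -0.2] w 0.6
d [-0.0015 -0.0019 -0.0164] |d|rows 0.4 w [-0.0046  0.0031 -0.0004] rows 0.0
```

Tray is unchanged. Descend onto the button, watching force.

Call:
carry_out(
  plan=[
    [-0.0015,-0.002,-0.006,-0.005,0.003,0],
    [0,0,-0.005,0,0,0],
    [0,0,-0.003,0,0,0],
    [0,0,0,0,0,0],
  ],
)

```text
time_s: 44.9
tcp_pos: [0.5212, 0.4712, 0.0448]
eef_rot: [180.0, -0.1, -94.4]
contact_force: [0.1, -0.5, -0.1]
gripper_width: 0.0002
```

```bash
python3 -c "
from plant import r
r.capture('top')";python3 d.py 521.5 471.5 44 -94.4
```

```text
t 44.95 pos [521.2 471.2  45.1] rot [ 1.7999e+02 -7.0000e-02 -9.4370e+01] F [ 0.6 -0.4  0.2] w 0.2
d [ 0.0003  0.0003 -0.0011] |d|rows 0.0 w [ 0.0012 -0.0003 -0.0006] rows 0.0
```

Call:
carry_out(
  plan=[
    [0,0,-0.003,0,0,0],
    [0,0,-0.003,0,0,0],
    [0,0,-0.002,0,0,0],
    [0,0,0,0,0,0],
  ],
)

```text
time_s: 45.28
tcp_pos: [0.5216, 0.4716, 0.0386]
eef_rot: [-179.9, -0.0, -94.3]
contact_force: [-2.3, -1.4, 4.8]
gripper_width: 0.0006
```

```bash
python3 -c "
from plant import r
r.capture('top')";python3 d.py 521.5 471.5 44 -94.4
```

```text
t 45.33 pos [521.6 471.6  38.7] rot [-1.7994e+02 -1.0000e-02 -9.4320e+01] F [-1.1 -2.   4.3] w 0.2
d [-0.0001 -0.0001  0.0053] |d|rows 0.1 w [ 0.0003  0.0011 -0.0014] rows 0.0
```

Call:
carry_out(
  plan=[
    [0,0,-0.003,0,0,0],
    [0,0,-0.003,0,0,0],
    [0,0,-0.002,0,0,0],
  ],
)

```text
time_s: 45.58
tcp_pos: [0.5217, 0.4717, 0.0383]
eef_rot: [-179.8, 0.0, -94.2]
contact_force: [-3.2, -3.1, 8.2]
gripper_width: 0.0005
```

```bash
python3 -c "
from plant import r
r.capture('top')";python3 d.py 521.5 471.5 44 -94.4
```

```text
t 45.63 pos [521.8 471.7  38.2] rot [-1.7978e+02  4.0000e-02 -9.4180e+01] F [-5.8 -3.  16.7] w 0.4
d [-0.0003 -0.0002  0.0058] |d|rows 0.1 w [-0.0004  0.0038 -0.0038] rows 0.0
```

Call:
carry_out(
  plan=[
    [0,0,-0.003,0,0,0],
    [0,0,-0.002,0,0,0],
    [0,0,0,0,0,0],
  ],
)

```text
time_s: 45.88
tcp_pos: [0.5217, 0.4717, 0.0394]
eef_rot: [-179.7, 0.1, -94.1]
contact_force: [-1.2, -0.8, 4.1]
gripper_width: 0.0007
```

```bash
python3 d.py 521.5 471.5 44 -94.4
```

```text
t 45.88 pos [521.7 471.7  39.4] rot [-1.7966e+02  1.3000e-01 -9.4090e+01] F [-1.2 -0.8  4.1] w 0.7
d [-0.0002 -0.0002  0.0046] |d|rows 0.1 w [-0.0018  0.0061 -0.0055] rows 0.1
```

Bounced slightly, but the full-down stop was reached before. Now release: rise straight up, then back off clear.

Call:
carry_out(
  plan=[
    [0,0,0.015,0,0,0],
    [0,0,0.03,0,0,0],
    [0,0,0.035,0,0,0],
    [0,0,0.035,0,0,0],
    [-0.02,0.02,0.03,0,0,0],
    [-0.025,0.02,0.02,0,0,0],
    [-0.03,0.02,0,0,0,0],
    [-0.03,0.02,0,0,0,0],
    [-0.035,0.02,0,0,0,0],
    [-0.035,0.02,0,0,0,0],
    [-0.03,0.01,0,0,0,0],
    [0,0,0,0,0,0],
  ],
)

```text
time_s: 46.88
tcp_pos: [0.309, 0.6038, 0.2127]
eef_rot: [-179.7, 0.5, -94.6]
contact_force: [0.7, -1.3, 0.5]
gripper_width: 0.0002
```

```bash
python3 - <<'E'
from plant import r
from h import *
for n,b in(('top',(95,130,295,230)),('scene',(205,180,440,340))):
    im=r.capture(n); cv2.imwrite(f'pics/{n}18.png',im[:,:,::-1]); crop(im,*b,{'top':4,'scene':3.4}[n],f'{n}18c.png')
s=r.get_state();print(s['time_s'],s['tcp_pos'],s['contact_force'])
E
python3 chk.py 18 | grep -v len; for p in ".4435 .389" ".547 .381"; do python3 pd.py 18 top,scene $p; done
```

```text
46.9833 [0.31214745 0.60251485 0.21263246] [ 0.89112825 -0.47710578  0.54945546]
tkey top [(10, array([2. , 1.3]), np.float64(-0.2), 672), (16, array([0.8, 0.5]), np.float64(-0.04), 674)]
tkey scene [(10, array([1.9, 2.2]), np.float64(-0.32), 838), (16, array([5.2, 3.6]), np.float64(-0.06), 838)]
pliers top [(10, array([-0.1,  0.9]), np.float64(-0.19), 2094), (16, array([-1.7,  0.5]), np.float64(-0.16), 2092)]
pliers scene [(10, array([0.1, 1.1]), np.float64(0.93), 2484), (16, array([2.8, 3.3]), np.float64(0.5), 2485)]
scoop top [(10, array([-0.2,  1. ]), np.float64(0.05), 1124), (16, array([-1.4,  0.7]), np.float64(0.22), 1125)]
scoop scene [(10, array([3.3, 1.5]), np.float64(0.19), 1392), (16, array([5.7, 3.8]), np.float64(0.22), 1386)]
spanner top [(10, array([-1.5,  1.2]), np.float64(0.97), 1306), (16, array([-3.7,  1.5]), np.float64(1.01), 1287)]
spanner scene [(10, array([0.1, 1.5]), np.float64(0.37), 1708), (16, array([2.9, 4. ]), np.float64(0.37), 1708)]
top [442.8 390.7] [25.1] 1159
scene [443.4 388.5] [24.1] 1570
top [546.6 383.1] [25.1] 1270
scene [547.3 380.4] [24.4] 2106
```

View pics/scene18c.png

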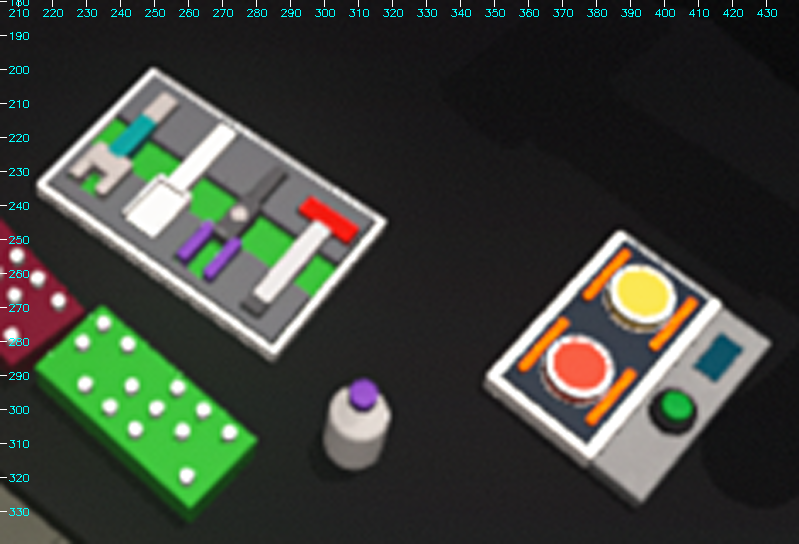

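View pics/top18c.png

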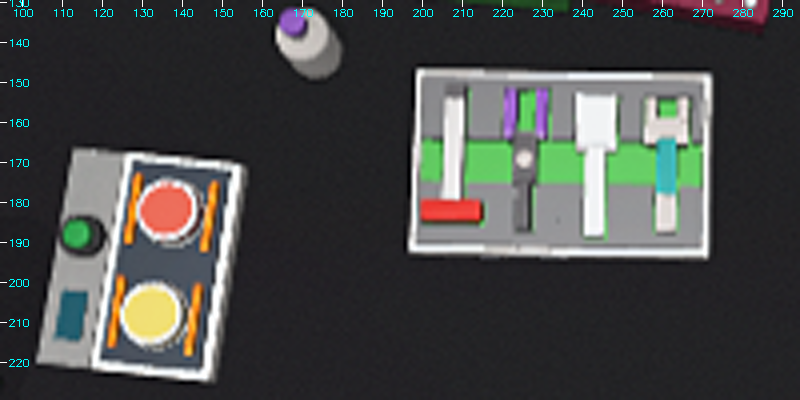

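```bash
python3 -c "
from plant import r
print(r.close_job())"
```

```text
the job is handed in; nothing more can be done
None
```

The bench is set up and handed in at about 47 s; nothing was dropped, and I saw no sign of a knock or a slipped grip. I pressed the start button last, after a check that everything was in place.

- **Tools:** The scoop, T-key, purple pliers and spanner each went into their own cutout without catching. I pressed each one down until it met the floor with 11–16 N, at the height expected for fully seated. The last pictures show all four home, with heights that fit being seated.
- **Dishes:** Both lie flat between the stops, within about 1 mm of their marks. Yellow is on the place nearer the robot and red on the farther one.
- **Start button:** I pushed it about 6 mm down to a firm stop (16.7 N) and let it go. In the last pictures it is back up.
- **Bystanders:** The bottle stands where it did, and I didn't touch the beaker or tip box.

**Disagreements in the last checks:**
- The two cameras differ by about 3 mm along y. Holding tools at known positions showed the top camera to be the better one in y, so I used it for the tray.
- Some final tool fits read up to 2–3 mm off centre in the tray: the T-key by 2 mm in both cameras, the scoop by 3.3 mm in the scene camera only. I put this down to the coarse pictures, as every tool went in freely to full depth.
- A last extra push on the button bounced at about 4 N. The firm stop had already been reached before that.

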